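# Clamp the furnace's power board in the sprung board holder and plug in the test probe

## Task

The green power board is out of the porcelain furnace for testing: clamp it in the tipped board holder by pushing one end into the sprung jaw, lowering the other end in front of the fixed jaw and letting the spring press it home in both grooves, lying along the head and about in the middle of the jaws' width. Once you have let go of the clamped board, plug the red cordless test probe fully into the orange terminal on the board and leave it there. Leave the other things on the bench where they are.

Things in the scene. Friction and masses are not known exactly. Their poses are not given: they have to be found in the camera images.
- board: Green power board, loose, 170 (x) x 70 (y) mm, about 280 g, starting level on the mat. Origin: centre, at the underside of four 10 mm spacer feet (x +-55, y +-29 mm). x: along it, to the terminal end; z: out of the component side. Plate from z = 10 to 14 mm. Blue relay and black capacitor (16 mm high) near the -x end; the last 16 mm at each end is bare. It may be clamped either way round.
- board_mid (a point): Centre of the green plate, mid thickness (12 mm above the board's origin); axes as the board.
- heatsink (a point): Centre of the top of the finned aluminium heatsink fixed in the board's middle: 60 (x) x 26 (y) x 30 mm high, on the plate from z = 14 to 44 mm of the board. A firm grip across y. Beside it the plate is clear for |x| < 32 mm.
- terminal (a point): Middle of the mouth of the orange terminal: 24 x 24 x 26 mm block on the board at x = +55 mm, y = 0; round opening 10 mm wide, 24 mm deep, running along -z of the board. Axes as the board; mouth 40 mm above the board's origin.
- seat (a point): Where board_mid lies when clamped in the board holder (fixed; slate-blue foot 170 x 150 mm, head tipped 30 degrees sideways), about 138 mm above the bench. x: along the head, fixed jaw to sprung jaw; y: down its slope; z: square out of the clamped board. Head from x = -145 to +171 mm; its bar, 20 mm wide, 16 thick, is centred 58 mm below (-z).
- fixed_groove (a point): Centre of the groove bottom in the fixed jaw, 85 mm from the seat along -x; axes as the seat; opens to +x. Both grooves run along y (44 mm wide), are 12 mm deep, 6 mm high at the bottom, 17 mm at the mouth (flanks at 25 degrees); the jaws reach 15 mm above and below the groove's middle; arms 30 mm wide lie below them.
- jaw_groove (a point): Centre of the groove bottom in the sprung jaw, axes as the seat; opens to -x. With the jaw at rest it lies 79 mm from the seat along +x: the room between the groove bottoms is then 6 mm shorter than the board.
- jaw (a joint): Sprung jaw (coil spring behind it), sliding along the seat's +x: 0 at rest, 0.026 m fully back. The spring pushes it to the fixed jaw: 6 N at rest, 7.5 N with the board clamped (0.006 m), 12.5 N fully back. Pushed back 0.018 m or more, it lets the board's other end pass down in front of the fixed jaw's lips.
- probe: Red cordless test probe, loose, 45 g, 112 mm long, upright in its rest. Origin at the tip of the pin, z to the handle end. Brass pin 7 mm across, z = 0 to 26 mm, its last 3 mm tapered to 3 mm; black collar 20 mm across, z = 26 to 32; square handle 16 x 16 mm (faces square to x and y), z = 32 to 112. Plugged in fully, the tip lies about 24 mm below the terminal's mouth.
- probe_tip (a point): Tip of the probe's pin (same as the probe's origin).
- rest: Grey rest block, fixed, 110 (x) x 60 (y) x 30 mm high, origin bottom centre; three holes 28 mm deep, 35 mm apart along x. The probe stands in the middle one, its collar on the block's top.
- mat: Blue service mat, 290 (x) x 220 (y) x 2 mm, fixed; origin bottom centre. The board lies on it, and the screwdriver.
- firing_tray: Bystander: cream honeycomb firing tray, round, 84 mm across, 33 mm high; origin bottom centre.
- peg_tray: Bystander: grey round tray of pegs, 90 mm across, 31 mm high; origin bottom centre.
- stain_bottle: Bystander: small white bottle, 34 mm across, 75 mm high; origin bottom centre.
- powder_jar: Bystander: powder jar, 52 mm across, 50 mm high; origin bottom centre.
- plaster_cast: Bystander: beige plaster tooth cast, 66 x 60 x 30 mm; origin bottom centre.
- tweezers: Bystander: steel tweezers lying flat, 155 mm long along x, 4 mm high; origin at the middle.
- screw_dish: Bystander: steel dish, 76 mm across, 22 mm high; origin bottom centre.
- screwdriver: Bystander: screwdriver 180 mm long lying on the mat along x, about 30 mm high.
Things that resemble listed ones, but are neither listed nor needed, are in the scene too. What is shaped like the probe but blue or purple is not meant.

How it is judged:
On the way, in this order (a step that is already met when the one before it is completed fails the run):
1. the board pushes the sprung jaw back (value of joint jaw above 0.012 m and distance between board_mid and jaw_groove below 0.09 m), for 0.1 s.
2. the board is clamped home in both grooves and let go (x of board_mid in the frame of seat between -0.004 and 0.004 m and y of board_mid in the frame of seat between -0.015 and 0.015 m and z of board_mid in the frame of seat between -0.003 and 0.003 m and angle between the x axis of board and the x axis of seat, either way round below 0.05 rad and angle between the z axis of board and the z axis of seat, either way round below 0.07 rad and angle between board's own z axis and vertical below 1 rad and value of joint jaw between 0.003 and 0.009 m and linear speed of board below 0.02 m/s and contact force between the fingers and board below 0.05 N), for 0.2 s.
3. the probe is plugged into the terminal (z of probe_tip in the frame of terminal below -0.019 m and distance between probe_tip and terminal below 0.03 m and angle between the z axis of probe and the z axis of board, either way round below 0.25 rad and linear speed of probe below 0.02 m/s), for 0.1 s.
At the end, for the whole second after the job is handed in: Board at rest in both jaws, parts up: board_mid within 4 mm of seat along x, 15 mm along y, 3 mm along z; axes within 0.05 (x) and 0.07 (z) rad; sprung jaw at 3 to 9 mm. Probe at rest in the terminal, tip 19 mm or more below the mouth, within 0.25 rad of square. All let go (all of step 3 and x of board_mid in the frame of seat between -0.004 and 0.004 m and y of board_mid in the frame of seat between -0.015 and 0.015 m and z of board_mid in the frame of seat between -0.003 and 0.003 m and angle between the x axis of board and the x axis of seat, either way round below 0.05 rad and angle between the z axis of board and the z axis of seat, either way round below 0.07 rad and angle between board's own z axis and vertical below 1 rad and value of joint jaw between 0.003 and 0.009 m and linear speed of board below 0.02 m/s); the robot touches nothing.
It fails at once if a bystander is moved more than 30 mm (distance of any of firing_tray, peg_tray, stain_bottle, powder_jar, plaster_cast, tweezers, screw_dish, screwdriver from where it was at the start of the episode above 0.03 m).
It also fails if it takes over 66 s, if anything falls off the work surface, if the arm or the gripper's body presses on something with over 40 N, if the wrist force passes 120 N, or if a joint passes its speed limit or range.

## Robot

A 6-joint arm with a two-finger parallel gripper is mounted at the origin on the work surface. World frame = base frame: x ahead of the robot, y to its left, z up, the work surface at z = 0. Lengths are in m, angles in rad, forces in N, time in s.
With the tool pointing down it reaches from about 0.4 to 0.925 m from the base axis. Payload 3.4 kg.
Tool frame: the origin (TCP) lies at the very end of the fingers, on their centre line; the grasp point (between the pads) lies 19 mm behind it (env.tcp_to_grasp is the distance from the TCP to the grasp point, in m); z points along the fingers, y is the line along which they close (so a half turn about z gives the same grasp; the last joint's range is limited). The gripper opens to 85 mm and grips with 20 to 120 N. Pads are 22 mm wide; open, the fingers measure 114 mm over their backs; the gripper's body (76 mm by 85 mm) begins 54 mm behind the grasp point. The pads swing forward as they close: fully open they stand 13 mm farther back than shut.
Start: joints at [1.236, 0.307, 1.506, -0, 1.328, -0.073], TCP at [0.149, 0.555, 0.231] pointing down, gripper open.
Joint ranges: [-3.12, 3.12], [-1.05, 2.28], [0.14, 2.33], [-1.42, 4.57], [0.1, 2.73], [-2.68, 2.68]. Speed limits (rad/s): [2.57, 2.57, 3.14, 3.14, 3.14, 3.14].

## Interface

Orientations are given as a rotation vector (axis times angle).
In Python, from station import env gives the robot as it stands. The module is installed in compiled form; this text tells all that it offers.
- The arm moves only by the tool jog_arm, never from a script. Its argument "plan" is a list of rows, each an object with "xyz": the shift along the tool's x, y, z in m, a list of three; "turn": the turn about the tool's z in rad; "fingers": the finger opening in m, from 0 to 0.0854. A call has 1 to 5 rows; each row shifts and turns the commanded pose from where the row before left it, along the tool's axes as they then stand; what a row does not reach is not made up. A row lasts 1/12 s, in which the tool goes at most 41.7 mm and 7.16 degrees, less where a joint would pass 70% of its speed; a pose out of reach is approached as far as the arm can. A call with a gripper value outside its range is refused whole. The fingers move at their own pace and stop on an object; the grip force is fixed at half the most. Time passes only in rows, so rows that do not move let the fingers close. It gives the time, the measured TCP pose, the force, the opening and the grip force at its end, in the units of the state.
- env.read_state(): the state, without advancing time (a new reading comes with each control period).
- env.get_image(name): name is "side" or "top" or "wrist"; returns the picture (480x640x3 uint8, blue, green, red); there is no depth.
- env.calibration(name): a dict with "fx", "fy", "cx", "cy" (pixels), "D" ([k1, k2, p1, p2, k3] as OpenCV has them; the pictures are not rectified), "view" (4x4, takes a point from world to camera coordinates); the wrist camera has in their place "T_tool_cam" (4x4, takes a point from camera to tool coordinates, whose origin is the TCP and whose axes are the flange's). Camera axes: x right, y up, looking along -z (the intrinsics and any distortion apply to the point x, -y, -z); pixel columns grow to the right and rows downward; lengths in m; the calibration is good to about 2 mm. A picture is of the moment at which its call begins: read the wrist's pose just before it. calibration takes no time and is no camera call.
- env.close_job(): hands the job in; it is judged then, once.
The state is a dict: "t": time; "joint_pos": joint angles; "qd": joint speeds; "joint_torque": joint torques, N m; "eef_pos": TCP position; "eef_rot": TCP orientation; "contact_force": force on the tool from outside, world axes, zero at the start; "ft_torque": the same for the moment, N m; "finger_gap": finger opening in m; "gripper_force": force on a finger pad.
Only numpy, scipy, OpenCV 4.12 (cv2) and the standard library are available. Lean on these libraries where they do the work, as an engineer would, in place of code of your own. Each camera call takes 0.05 s, during which the arm holds its last target. There are 200 camera calls.

## Working session

There is one attempt and no reset: what is moved stays moved. The work goes in short steps, Python scripts to look and compute and a tool call to move; the robot and the scene stay as the last step left them, time stands still between calls to the robot, and variables do not carry over. Pictures are saved under pics/ and viewed, at most 10 in all, crops included, and the job is handed in when it is done.

Besides the shell and the picture viewer there is one more tool, called as name(argument=value, ...), one argument or row to a line, values as JSON. jog_arm: Moves the arm, as the interface text tells. Its arguments: {"type":"object","properties":{"plan":{"type":"array","items":{"type":"object","properties":{"xyz":{"type":"array","items":{"type":"number"}},"turn":{"type":"number"},"fingers":{"type":"number"}}}}},"required":["plan"]}

```bash
mkdir -p pics
python3 - <<'E'
from station import env
import cv2,numpy as np
s=env.read_state();print(s['t'],s['eef_pos'],s['eef_rot'])
for n in('top','side'):
    cv2.imwrite(f'pics/{n}0.png',env.get_image(n)); c=env.calibration(n); print(n,c)
print(env.calibration('wrist'))
E
```

```text
0.0 [0.14861354 0.55475956 0.23038289] [-4.09981583e-01 -3.11428878e+00  3.09423459e-03]
top {'fx': 533.7063349217261, 'fy': 533.7063349217261, 'cx': 322.9208385711251, 'cy': 252.8438873534034, 'D': array([-0.13938358,  0.        ,  0.        ,  0.        ,  0.        ]), 'view': array([[-0.09496904, -0.99547741, -0.00236852,  0.06178092],
       [ 0.96705186, -0.09282125,  0.23705468, -0.60482009],
       [-0.23620243,  0.02022238,  0.97149342, -1.22196681],
       [ 0.        ,  0.        ,  0.        ,  1.        ]])}
side {'fx': 491.18214198354946, 'fy': 491.18214198354946, 'cx': 312.4373802089845, 'cy': 239.39822939428942, 'D': array([0.01937374, 0.        , 0.        , 0.        , 0.        ]), 'view': array([[ 0.71880622, -0.69489646, -0.02089338, -0.40771707],
       [ 0.39929096,  0.38805454,  0.83065059, -0.33412552],
       [-0.56910838, -0.60541935,  0.55640189, -0.7787254 ],
       [ 0.        ,  0.        ,  0.        ,  1.        ]])}
{'fx': 382.0270835897823, 'fy': 382.0270835897823, 'cx': 317.738598330401, 'cy': 241.28183600144268, 'D': array([0.01716104, 0.        , 0.        , 0.        , 0.        ]), 'T_tool_cam': array([[ 6.28888657e-04,  9.45483672e-01,  3.25668897e-01,
         8.28405155e-02],
       [ 9.99999776e-01, -5.20445878e-04, -4.20105935e-04,
         9.44685015e-04],
       [-2.27710267e-04,  3.25669089e-01, -9.45483788e-01,
        -1.42735064e-01],
       [ 0.00000000e+00,  0.00000000e+00,  0.00000000e+00,
         1.00000000e+00]])}
```

View pics/top0.png

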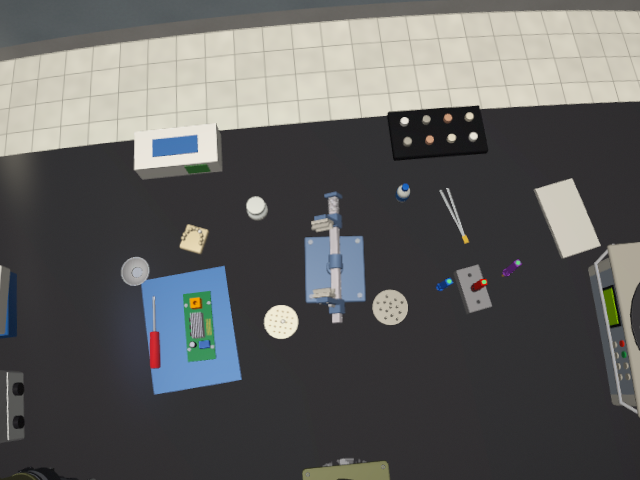

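View pics/side0.png

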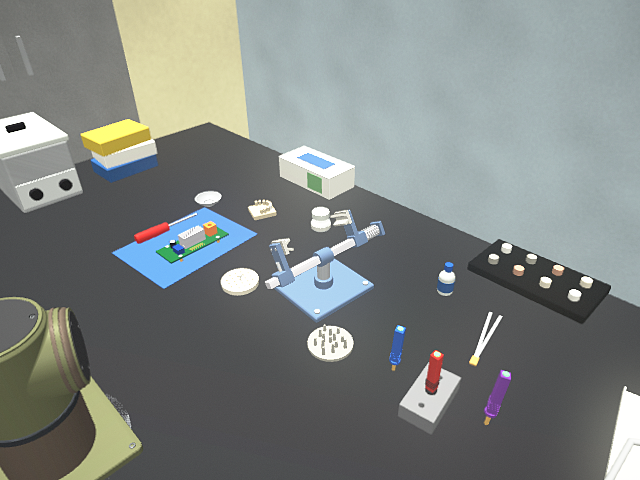

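The red probe stands in the grey rest at top (479,285), with blue at (443,285) and purple at (511,268) as decoys. The board is on the mat at top (200,325), orange terminal at (195,302). The holder is at (335,260).

The jog only shifts the tool and turns it about its own axis, but the seat is tipped 30°. I'll first see what the arm does at its reach limit, high up and clear of everything.

jog_arm(
  plan=[
    {"xyz": [0, 0, -0.04]},
    {"xyz": [0, 0, -0.04]},
    {"xyz": [0, 0.01, -0.04]},
    {"xyz": [0, 0.03, -0.03]},
    {"xyz": [0, 0.04, 0]},
  ],
)

```text
validation failed for argument at $.pl...
```

jog_arm(
  plan=[
    {"xyz": [0, 0.04, 0]},
    {"xyz": [0, 0.04, 0]},
    {"xyz": [0, 0.04, 0]},
    {"xyz": [0, 0.04, 0]},
    {"xyz": [0, 0.04, 0]},
  ],
)

```text
validation failed for argument at $.pl...
```

jog_arm(
  plan=[
    {"xyz": [0, 0.04, 0]},
    {"xyz": [0, 0.04, 0]},
    {"xyz": [0, 0.04, 0]},
    {"xyz": [0, 0.04, 0]},
    {"xyz": [0, 0.04, 0]},
  ],
)

```text
validation failed for argument at $.pl...
```

Run:
```python
from station import env
s=env.read_state();print(s['joint_pos'])
```

```text
[ 1.23549703e+00  3.07547225e-01  1.50755896e+00 -2.76931474e-05
  1.32840614e+00 -7.35222276e-02]
```

jog_arm(
  plan=[
    {"xyz": [0, 0, -0.04], "turn": 0, "fingers": 0.085},
    {"xyz": [0, 0, -0.04], "turn": 0, "fingers": 0.085},
    {"xyz": [0, 0.01, -0.04], "turn": 0, "fingers": 0.085},
    {"xyz": [0, 0.03, -0.03], "turn": 0, "fingers": 0.085},
    {"xyz": [0, 0.04, 0], "turn": 0, "fingers": 0.085},
  ],
)

```text
t: 0.52
eef_pos: [0.1697, 0.6334, 0.3908]
eef_rot: [0.41, 3.112, 0.021]
contact_force: [1.0, 1.8, 1.8]
finger_gap: 0.085
gripper_force: 0.0
```

jog_arm(
  plan=[
    {"xyz": [0, 0.04, 0], "turn": 0, "fingers": 0.085},
    {"xyz": [0, 0.04, 0], "turn": 0, "fingers": 0.085},
    {"xyz": [0, 0.04, 0], "turn": 0, "fingers": 0.085},
    {"xyz": [0, 0.04, 0], "turn": 0, "fingers": 0.085},
    {"xyz": [0, 0.04, 0], "turn": 0, "fingers": 0.085},
  ],
)

```text
t: 0.93
eef_pos: [0.2214, 0.8265, 0.3802]
eef_rot: [-0.41, -3.115, 0.001]
contact_force: [0.3, 2.1, 1.5]
finger_gap: 0.0849
gripper_force: 0.0
```

jog_arm(
  plan=[
    {"xyz": [0, 0.04, 0], "turn": 0, "fingers": 0.085},
    {"xyz": [0, 0.04, 0], "turn": 0, "fingers": 0.085},
    {"xyz": [0, 0.04, 0], "turn": 0, "fingers": 0.085},
    {"xyz": [0, 0.04, 0], "turn": 0, "fingers": 0.085},
    {"xyz": [0, 0.04, 0], "turn": 0, "fingers": 0.085},
  ],
)

```text
t: 1.35
eef_pos: [0.2483, 0.9263, 0.3301]
eef_rot: [0.408, 3.101, 0.133]
contact_force: [0.1, -0.6, 0.3]
finger_gap: 0.0846
gripper_force: 0.0
```

Run:
```python
from station import env
s=env.read_state();print(s['joint_pos'])
```

```text
[ 1.26327709  0.90908001  0.14597771  0.00457209  2.00116274 -0.04360419]
```

jog_arm(
  plan=[
    {"xyz": [0, 0.04, 0], "turn": 0, "fingers": 0.085},
    {"xyz": [0, 0.04, 0], "turn": 0, "fingers": 0.085},
    {"xyz": [0, 0.04, 0], "turn": 0, "fingers": 0.085},
    {"xyz": [0, 0.04, 0], "turn": 0, "fingers": 0.085},
    {"xyz": [0, 0.04, 0], "turn": 0, "fingers": 0.085},
  ],
)

```text
t: 1.77
eef_pos: [0.267, 0.996, 0.2951]
eef_rot: [0.404, 3.067, 0.342]
contact_force: [-0.8, -0.5, 0.2]
finger_gap: 0.0854
gripper_force: 0.0
```

jog_arm(
  plan=[
    {"xyz": [0, -0.04, 0], "turn": 0, "fingers": 0.085},
    {"xyz": [0, -0.04, 0], "turn": 0, "fingers": 0.085},
    {"xyz": [0, -0.04, 0], "turn": 0, "fingers": 0.085},
  ],
)

```text
t: 2.02
eef_pos: [0.2429, 0.905, 0.2715]
eef_rot: [0.404, 3.068, 0.34]
contact_force: [0.4, 1.4, 0.3]
finger_gap: 0.0851
gripper_force: 0.0
```

Run:
```python
from station import env
s=env.read_state();print(s['joint_pos'])
```

```text
[ 1.25918995  0.72014543  0.69788252  0.01107911  1.50313892 -0.04925352]
```

The tilt does build up at the reach limit and stays after backing off, so I can tip the tool this way. Next, an enlarged composite to measure from.

```bash
cat > h.py <<'E'
from station import env
import cv2,numpy as np
from scipy.spatial.transform import Rotation as R
def ray(n,uv,s=None):
    c=env.calibration(n);K=np.array([[c['fx'],0,c['cx']],[0,c['fy'],c['cy']],[0,0,1]])
    p=cv2.undistortPoints(np.array([[uv]],float),K,c['D'])[0,0]; d=np.array([p[0],-p[1],-1.])
    if n=='wrist':
        T=np.eye(4);T[:3,:3]=R.from_rotvec(s['eef_rot']).as_matrix();T[:3,3]=s['eef_pos'];M=T@c['T_tool_cam']
    else: M=np.linalg.inv(c['view'])
    return M[:3,3],M[:3,:3]@d
def atz(n,uv,z,s=None):
    o,d=ray(n,uv,s); return o+d*(z-o[2])/d[2]
def proj(n,P,s=None):
    c=env.calibration(n);K=np.array([[c['fx'],0,c['cx']],[0,c['fy'],c['cy']],[0,0,1]])
    if n=='wrist':
        T=np.eye(4);T[:3,:3]=R.from_rotvec(s['eef_rot']).as_matrix();T[:3,3]=s['eef_pos'];V=np.linalg.inv(T@c['T_tool_cam'])
    else: V=c['view']
    q=(V[:3,:3]@np.atleast_2d(P).T).T+V[:3,3]; q=q*[1,-1,-1]
    return cv2.projectPoints(q.reshape(-1,1,3),np.zeros(3),np.zeros(3),K,c['D'])[0][:,0]
def tool(s): return R.from_rotvec(s['eef_rot']).as_matrix()
E
python3 - <<'E'
import cv2,numpy as np
a=cv2.imread('pics/top0.png');C=np.zeros((580,720,3),np.uint8)
def put(x0,y0,x1,y1,X,Y):
    b=cv2.resize(a[y0:y1,x0:x1],None,fx=4,fy=4,interpolation=cv2.INTER_CUBIC);C[Y:Y+b.shape[0],X:X+b.shape[1]]=b
put(295,185,375,330,0,0);put(170,285,240,370,330,0);put(430,255,525,315,330,340)
cv2.imwrite('pics/c1.png',C)
E
```

```text
(no output)
```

View pics/c1.png

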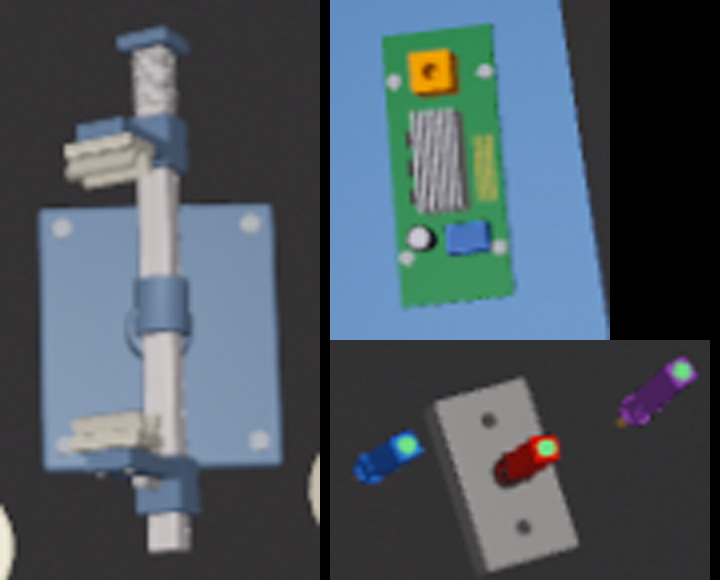

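Run:
```python
from h import *
np.set_printoptions(precision=4,suppress=True)
B=lambda x,y:(170+(x-330)/4,285+y/4); P=lambda x,y:(430+(x-330)/4,255+(y-340)/4); H=lambda x,y:(295+x/4,185+y/4)
g=lambda q,z:atz('top',q,z)
print('term',g(B(431,71),.042)); c=[g(B(*q),.016) for q in((383,37),(492,25),(514,294),(403,307))]
print('corners',*c,'ctr',np.mean(c,0)); m=(c[0]+c[1]-c[2]-c[3])/2;print('len',np.linalg.norm(m),'yaw',np.degrees(np.arctan2(m[1],m[0])))
h1,h2=g(P(489,420),.03),g(P(523,527),.03);print('holes',h1,h2,'mid',(h1+h2)/2,'d',np.linalg.norm(h1-h2)); 
print('probe end',g(P(547,447),.116))
d=h1-h2;print('rest yaw',np.degrees(np.arctan2(d[1],d[0])))
f=[g(H(*q),.008) for q in((40,210),(272,206),(281,462),(44,470))];print('foot',*f,np.mean(f,0))
print('bar',g(H(153,42),.088),g(H(168,545),.088))
b=g(H(153,42),.088)-g(H(168,545),.088);print(np.linalg.norm(b),np.degrees(np.arctan2(b[1],b[0])))
```

```text
term [0.5199 0.3271 0.042 ]
corners [0.5486 0.3627 0.016 ] [0.5499 0.2931 0.016 ] [0.3819 0.2883 0.016 ] [0.3797 0.3575 0.016 ] ctr [0.465  0.3254 0.016 ]
len 0.16853700278425077 yaw 1.6874937574196072
holes [ 0.5262 -0.3583  0.03  ] [ 0.457  -0.3692  0.03  ] mid [ 0.4916 -0.3638  0.03  ] d 0.07006602508823023
probe end [ 0.492  -0.3646  0.116 ]
rest yaw 8.99619982666072
foot [0.6685 0.0445 0.008 ] [ 0.6569 -0.1042  0.008 ] [ 0.4915 -0.0912  0.008 ] [0.5007 0.0567 0.008 ] [ 0.5794 -0.0235  0.008 ]
bar [ 0.7467 -0.035   0.088 ] [ 0.4379 -0.0129  0.088 ]
0.3096189185971657 -4.093070841678425
```

jog_arm(
  plan=[
    {"xyz": [0, -0.04, -0.01], "turn": 0, "fingers": 0.06},
    {"xyz": [0, -0.04, -0.01], "turn": 0, "fingers": 0.06},
    {"xyz": [0, -0.04, -0.01], "turn": 0, "fingers": 0.06},
    {"xyz": [0, -0.04, -0.01], "turn": 0, "fingers": 0.06},
    {"xyz": [0, -0.04, -0.01], "turn": 0, "fingers": 0.06},
  ],
)

```text
t: 2.43
eef_pos: [0.1886, 0.7032, 0.2805]
eef_rot: [0.404, 3.067, 0.342]
contact_force: [-0.6, 0.1, 0.4]
finger_gap: 0.0599
gripper_force: 0.0
```

jog_arm(
  plan=[
    {"xyz": [0, -0.04, -0.01], "turn": 0, "fingers": 0.06},
    {"xyz": [0, -0.04, -0.01], "turn": 0, "fingers": 0.06},
    {"xyz": [0, -0.04, -0.01], "turn": 0, "fingers": 0.06},
    {"xyz": [0, -0.04, -0.01], "turn": 0, "fingers": 0.06},
    {"xyz": [0, -0.04, -0.01], "turn": 0, "fingers": 0.06},
  ],
)

```text
t: 2.85
eef_pos: [0.1353, 0.5043, 0.2851]
eef_rot: [0.404, 3.067, 0.343]
contact_force: [0.0, 0.1, 0.7]
finger_gap: 0.0601
gripper_force: 0.0
```

jog_arm(
  plan=[
    {"xyz": [0, -0.04, -0.01], "turn": 0, "fingers": 0.06},
    {"xyz": [0, -0.04, 0], "turn": 0, "fingers": 0.06},
    {"xyz": [0, -0.04, 0], "turn": 0, "fingers": 0.06},
  ],
)

```text
t: 3.1
eef_pos: [0.1046, 0.3898, 0.2687]
eef_rot: [0.403, 3.067, 0.346]
contact_force: [0.1, -0.8, -0.4]
finger_gap: 0.0604
gripper_force: 0.0
```

Run:
```python
from h import *
s=env.read_state();print(s['joint_pos'],s['eef_pos'],tool(s))
```

```text
[ 1.17687839 -0.09372144  1.9050079   0.03268111  1.10777376 -0.14369022] [0.10456005 0.38978742 0.26870555] [[-9.65983303e-01  2.52072710e-01  5.77547199e-02]
 [ 2.58604394e-01  9.41724922e-01  2.15123077e-01]
 [-1.62401953e-04  2.22740925e-01 -9.74877661e-01]]
```

jog_arm(
  plan=[
    {"xyz": [0, -0.04, 0], "turn": 0, "fingers": 0.06},
    {"xyz": [0, -0.04, 0], "turn": 0, "fingers": 0.06},
    {"xyz": [0, -0.04, 0], "turn": 0, "fingers": 0.06},
  ],
)

```text
t: 3.35
eef_pos: [0.0739, 0.2764, 0.2412]
eef_rot: [0.403, 3.067, 0.343]
contact_force: [1.4, -0.4, 0.3]
finger_gap: 0.06
gripper_force: 0.0
```

Run:
```python
from h import *
s=env.read_state();print(s['joint_pos'],s['eef_pos'],tool(s)[:,2])
```

```text
[ 1.10109091 -0.27513804  2.1019936   0.05151689  1.09715825 -0.2271924 ] [0.07391826 0.2764403  0.24120744] [ 0.05697893  0.21349652 -0.9752808 ]
```

Run:
```python
from h import *
from scipy.optimize import least_squares
D=np.array([(.307,1.5072,1.3284,.5743,.2304),(.90908,.14598,2.00116,.9590,.3301),(.72015,.69788,1.50314,.9370,.2715),(-.09372,1.9050,1.10777,.40357,.2687),(-.27514,2.10199,1.09716,.28615,.2412)])
def f(p):
    a,h,L1,L2,d,Lt=p;t=np.cumsum(D[:,:3],1)
    return np.r_[a+L1*np.sin(t[:,0])+L2*np.sin(t[:,1]+d)+Lt*np.sin(t[:,2])-D[:,3],h+L1*np.cos(t[:,0])+L2*np.cos(t[:,1]+d)+Lt*np.cos(t[:,2])-D[:,4]]
s=least_squares(f,[0,.3,.4,.4,0,.25]);print(s.x,abs(s.fun).max())
```

```text
[0.00719267 0.20410882 0.64016232 0.42822058 0.26563584 0.3746924 ] 0.0009484631532923338
```

jog_arm(
  plan=[
    {"xyz": [0, 0.01, 0.04], "turn": 0, "fingers": 0.06},
    {"xyz": [0, 0.01, 0.04], "turn": 0, "fingers": 0.06},
    {"xyz": [0, 0, 0.04], "turn": 0, "fingers": 0.06},
    {"xyz": [0, 0, 0.04], "turn": 0, "fingers": 0.06},
    {"xyz": [0, 0, 0.02], "turn": 0, "fingers": 0.06},
  ],
)

```text
t: 3.77
eef_pos: [0.0915, 0.34, 0.0726]
eef_rot: [0.404, 3.068, 0.337]
contact_force: [0.1, -1.1, -0.2]
finger_gap: 0.0599
gripper_force: 0.0
```

jog_arm(
  plan=[
    {"xyz": [0, -0.03, -0.007], "turn": 0, "fingers": 0.06},
    {"xyz": [0, -0.03, -0.007], "turn": 0, "fingers": 0.06},
  ],
)

```text
t: 3.93
eef_pos: [0.0812, 0.3021, 0.0976]
eef_rot: [0.405, 3.08, 0.282]
contact_force: [0.5, 0.1, 0.3]
finger_gap: 0.06
gripper_force: 0.0
```

Run:
```python
from h import *
s=env.read_state();print(s['joint_pos'],s['eef_pos'],tool(s)[:,2])
```

```text
[ 1.13259876  0.04758082  2.32502286  0.06009763  0.59083636 -0.22346432] [0.08124215 0.30210523 0.09758969] [ 0.04520256  0.17531912 -0.9834734 ]
```

jog_arm(
  plan=[
    {"xyz": [0, -0.03, 0.01], "turn": 0, "fingers": 0.06},
    {"xyz": [0, -0.03, 0.01], "turn": 0, "fingers": 0.06},
    {"xyz": [0, -0.03, 0.01], "turn": 0, "fingers": 0.06},
    {"xyz": [0, -0.03, 0.01], "turn": 0, "fingers": 0.06},
  ],
)

```text
t: 4.27
eef_pos: [0.0677, 0.2513, 0.1177]
eef_rot: [0.407, 3.094, 0.187]
contact_force: [0.0, 0.3, 0.3]
finger_gap: 0.06
gripper_force: 0.0
```

Run:
```python
from h import *
s=env.read_state();print(s['joint_pos'],s['eef_pos'],tool(s)[:,2])
```

```text
[ 1.10995712 -0.05804251  2.32701987  0.03510234  0.75466847 -0.22330614] [0.06769733 0.25131428 0.11766061] [ 0.03091629  0.11633217 -0.99272907]
```

jog_arm(
  plan=[
    {"xyz": [0, 0.035, 0.02], "turn": 0, "fingers": 0.06},
    {"xyz": [0, 0.03, 0.03], "turn": 0, "fingers": 0.06},
    {"xyz": [0, -0.03, 0.01], "turn": 0, "fingers": 0.06},
    {"xyz": [0, -0.03, 0.01], "turn": 0, "fingers": 0.06},
    {"xyz": [0, -0.03, 0.01], "turn": 0, "fingers": 0.06},
  ],
)

```text
t: 4.68
eef_pos: [0.0741, 0.2758, 0.0767]
eef_rot: [0.409, 3.105, 0.106]
contact_force: [-1.5, 0.0, -0.5]
finger_gap: 0.0601
gripper_force: 0.0
```

jog_arm(
  plan=[
    {"xyz": [0, -0.03, 0.01], "turn": 0, "fingers": 0.06},
    {"xyz": [0, -0.03, 0.01], "turn": 0, "fingers": 0.06},
  ],
)

```text
t: 4.85
eef_pos: [0.068, 0.252, 0.0897]
eef_rot: [0.409, 3.11, 0.06]
contact_force: [0.2, 0.1, -1.0]
finger_gap: 0.0598
gripper_force: 0.0
```

Run:
```python
from h import *
s=env.read_state();print(s['joint_pos'],s['eef_pos'],tool(s)[:,2])
```

```text
[ 1.13432134  0.05427706  2.32701756  0.0110812   0.72226991 -0.1829731 ] [0.06800643 0.2520414  0.08969175] [ 0.00944612  0.03757808 -0.99924905]
```

jog_arm(
  plan=[
    {"xyz": [0, -0.03, 0.01], "turn": 0, "fingers": 0.06},
    {"xyz": [0, -0.03, 0.01], "turn": 0, "fingers": 0.06},
    {"xyz": [0, 0.03, -0.025], "turn": 0, "fingers": 0.06},
    {"xyz": [-0.025, 0.025, -0.02], "turn": 0, "fingers": 0.06},
    {"xyz": [-0.035, 0.02, -0.01], "turn": 0, "fingers": 0.06},
  ],
)

```text
t: 5.27
eef_pos: [0.1378, 0.2831, 0.1626]
eef_rot: [0.402, 3.114, 0.024]
contact_force: [0.5, 2.5, 0.2]
finger_gap: 0.0596
gripper_force: 0.0
```

jog_arm(
  plan=[
    {"xyz": [-0.035, 0.02, 0], "turn": 0, "fingers": 0.06},
    {"xyz": [-0.035, 0.02, 0], "turn": 0, "fingers": 0.06},
    {"xyz": [-0.035, 0.02, 0], "turn": 0, "fingers": 0.06},
    {"xyz": [-0.035, 0.02, 0], "turn": 0, "fingers": 0.06},
    {"xyz": [-0.035, 0.02, -0.01], "turn": 0, "fingers": 0.06},
  ],
)

```text
t: 5.68
eef_pos: [0.3336, 0.3311, 0.17]
eef_rot: [-0.411, -3.113, -0.012]
contact_force: [-0.2, 0.9, -0.4]
finger_gap: 0.0597
gripper_force: 0.0
```

jog_arm(
  plan=[
    {"xyz": [-0.035, 0.02, 0], "turn": 0, "fingers": 0.06},
    {"xyz": [-0.035, 0.02, 0], "turn": 0, "fingers": 0.06},
    {"xyz": [0, 0, 0], "turn": -0.1, "fingers": 0.06},
    {"xyz": [0, 0, 0], "turn": -0.1, "fingers": 0.06},
    {"xyz": [0, 0, 0], "turn": -0.09, "fingers": 0.06},
  ],
)

```text
t: 6.1
eef_pos: [0.4116, 0.3525, 0.1711]
eef_rot: [-0.05, 3.14, 0.015]
contact_force: [0.5, -0.6, -0.1]
finger_gap: 0.0601
gripper_force: 0.0
```

Run:
```python
from h import *
s=env.read_state();print(s['joint_pos'],s['eef_pos'],tool(s))
cv2.imwrite('pics/w1.png',env.get_image('wrist'))
```

```text
[ 0.62541541  0.31184234  1.66600486  0.00774386  1.15736323 -0.98042749] [0.41158742 0.35251335 0.17112551] [[-0.9994887  -0.03195748  0.00103146]
 [-0.03194627  0.99944452  0.00949181]
 [-0.00133422  0.009454   -0.99995442]]
```

View pics/w1.png

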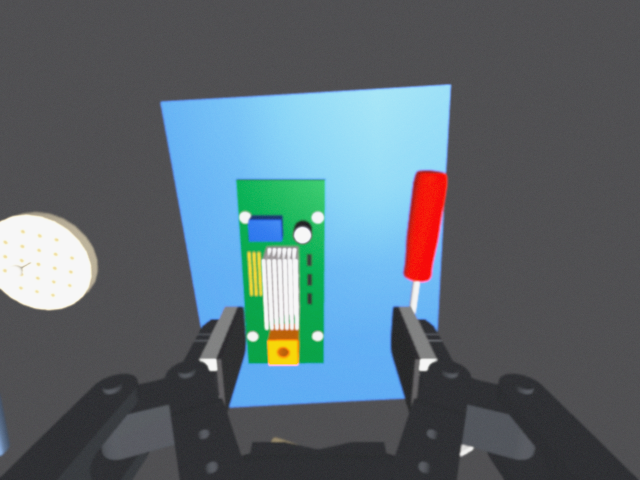

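Wrist view: board squarely below. Terminal mouth at (283,352), heatsink top about x 264–299, plate corners at (237,180), (325,179), (325,363) and (248,362).

Run:
```python
from h import *
np.set_printoptions(precision=4,suppress=True)
s=env.read_state()
t=atz('wrist',(283,352),.042,s);c=[atz('wrist',q,.016,s) for q in((237,180),(325,179),(325,363),(248,362))]
print(t,np.array(c),np.mean(c,0));m=(c[2]+c[3]-c[0]-c[1])/2;print(np.linalg.norm(m),np.arctan2(m[1],m[0]))
a,b=[atz('wrist',q,.046,s) for q in((264,292),(299,292))];print(a,b,(a+b)/2)
hs=np.mean(c,0)
print('tool shift',tool(s).T@(np.r_[np.mean(c,0)[:2],.022]-s['eef_pos']))
```

```text
[0.5209 0.3293 0.042 ] [[0.3829 0.2905 0.016 ]
 [0.3796 0.3591 0.016 ]
 [0.5502 0.3663 0.016 ]
 [0.5511 0.2953 0.016 ]] [0.4659 0.3278 0.016 ]
0.1694783517200301 0.03553068464068437
[0.4639 0.3145 0.046 ] [0.463  0.3416 0.046 ] [0.4635 0.328  0.046 ]
tool shift [-0.0537 -0.0279  0.149 ]
```

jog_arm(
  plan=[
    {"xyz": [-0.03, -0.015, 0.02], "turn": 0, "fingers": 0.06},
    {"xyz": [-0.0235, -0.0135, 0.03], "turn": 0, "fingers": 0.06},
    {"xyz": [0, 0, 0.035], "turn": 0, "fingers": 0.06},
    {"xyz": [0, 0, 0.035], "turn": 0, "fingers": 0.06},
    {"xyz": [0, 0, 0.029], "turn": 0, "fingers": 0.06},
  ],
)

```text
t: 6.57
eef_pos: [0.4652, 0.3264, 0.0208]
eef_rot: [-0.039, 3.14, 0.015]
contact_force: [0.4, 0.0, 0.3]
finger_gap: 0.0597
gripper_force: 0.0
```

jog_arm(
  plan=[
    {"xyz": [0, 0, 0], "turn": 0, "fingers": 0.06},
    {"xyz": [0, 0, 0], "turn": 0, "fingers": 0.02},
    {"xyz": [0, 0, 0], "turn": 0, "fingers": 0.02},
    {"xyz": [0, 0, 0], "turn": 0, "fingers": 0.02},
    {"xyz": [0, 0, 0], "turn": 0, "fingers": 0.02},
  ],
)

```text
t: 6.98
eef_pos: [0.4669, 0.3282, 0.0253]
eef_rot: [-0.045, 3.135, 0.019]
contact_force: [-0.6, 0.1, 1.1]
finger_gap: 0.0249
gripper_force: 59.7
```

jog_arm(
  plan=[
    {"xyz": [0, 0, 0], "turn": 0, "fingers": 0.02},
    {"xyz": [0, 0, 0], "turn": 0, "fingers": 0.02},
  ],
)

```text
t: 7.15
eef_pos: [0.467, 0.3282, 0.0252]
eef_rot: [-0.045, 3.135, 0.02]
contact_force: [-0.4, 0.1, 7.2]
finger_gap: 0.0251
gripper_force: 60.5
```

Run:
```python
from h import *
s=env.read_state();print(s['eef_pos'],tool(s))
```

```text
[0.46696527 0.32823944 0.02518347] [[-0.99957384 -0.02850255  0.00630347]
 [-0.02842144  0.99951658  0.0126027 ]
 [-0.00665963  0.01241817 -0.99990071]]
```

jog_arm(
  plan=[
    {"xyz": [0, 0, -0.015], "turn": 0, "fingers": 0.02},
    {"xyz": [0, 0, -0.03], "turn": 0, "fingers": 0.02},
    {"xyz": [0, 0, -0.03], "turn": 0.05, "fingers": 0.02},
    {"xyz": [0, 0, -0.03], "turn": 0.054, "fingers": 0.02},
    {"xyz": [0.03, 0.004, 0], "turn": 0, "fingers": 0.02},
  ],
)

```text
t: 7.57
eef_pos: [0.4453, 0.3357, 0.135]
eef_rot: [0.125, 3.119, 0.032]
contact_force: [2.4, 3.6, -3.2]
finger_gap: 0.025
gripper_force: 60.1
```

jog_arm(
  plan=[
    {"xyz": [0.04, 0.004, 0], "turn": 0, "fingers": 0.02},
    {"xyz": [0.04, 0.004, 0], "turn": 0, "fingers": 0.02},
    {"xyz": [0.04, 0.004, 0], "turn": 0, "fingers": 0.02},
    {"xyz": [0.04, 0.004, 0], "turn": 0, "fingers": 0.02},
    {"xyz": [0.04, 0.004, 0], "turn": 0, "fingers": 0.02},
  ],
)

```text
t: 7.98
eef_pos: [0.2357, 0.3673, 0.1282]
eef_rot: [0.121, 3.137, 0.018]
contact_force: [0.9, 1.0, -3.8]
finger_gap: 0.0247
gripper_force: 60.0
```

jog_arm(
  plan=[
    {"xyz": [0.04, 0.004, 0], "turn": 0, "fingers": 0.02},
    {"xyz": [0.04, 0.004, 0], "turn": 0, "fingers": 0.02},
    {"xyz": [0.04, 0.004, 0], "turn": 0, "fingers": 0.02},
    {"xyz": [0.04, 0, 0], "turn": 0, "fingers": 0.02},
    {"xyz": [0.04, 0, 0], "turn": 0, "fingers": 0.02},
  ],
)

```text
t: 8.4
eef_pos: [0.0373, 0.3946, 0.1282]
eef_rot: [0.12, 3.137, 0.019]
contact_force: [-1.0, 1.4, -3.7]
finger_gap: 0.0248
gripper_force: 60.0
```

Run:
```python
from h import *
s=env.read_state();print(s['joint_pos'],s['eef_pos'],tool(s))
```

```text
[ 1.36994271e+00  1.74456807e-01  2.01124687e+00 -1.54339995e-05
  9.43474182e-01 -1.24583822e-01] [0.03728172 0.39461294 0.12818847] [[-0.99709162  0.07617159  0.002489  ]
 [ 0.07619638  0.99701865  0.01216241]
 [-0.00155515  0.01231669 -0.99992294]]
```

jog_arm(
  plan=[
    {"xyz": [0, 0, -0.028], "turn": 0.115, "fingers": 0.02},
    {"xyz": [0, 0, -0.028], "turn": 0.115, "fingers": 0.02},
    {"xyz": [0, 0, -0.028], "turn": 0.115, "fingers": 0.02},
    {"xyz": [0, 0, -0.028], "turn": 0.115, "fingers": 0.02},
    {"xyz": [0, 0, -0.028], "turn": 0.115, "fingers": 0.02},
  ],
)

```text
t: 8.82
eef_pos: [0.0381, 0.3923, 0.2692]
eef_rot: [-1.011, -2.973, -0.017]
contact_force: [0.2, 1.5, -3.0]
finger_gap: 0.0243
gripper_force: 60.4
```

jog_arm(
  plan=[
    {"xyz": [0, 0, -0.028], "turn": 0.115, "fingers": 0.02},
    {"xyz": [0, 0, -0.028], "turn": 0.115, "fingers": 0.02},
    {"xyz": [-0.031, 0.023, 0], "turn": 0, "fingers": 0.02},
    {"xyz": [-0.031, 0.023, 0], "turn": 0, "fingers": 0.02},
    {"xyz": [-0.031, 0.023, 0], "turn": 0, "fingers": 0.02},
  ],
)

```text
t: 9.23
eef_pos: [0.1512, 0.3643, 0.3247]
eef_rot: [-1.333, -2.842, -0.021]
contact_force: [-0.7, 1.3, -4.1]
finger_gap: 0.0252
gripper_force: 60.4
```

jog_arm(
  plan=[
    {"xyz": [-0.031, 0.023, 0], "turn": 0, "fingers": 0.02},
    {"xyz": [-0.031, 0.023, 0], "turn": 0, "fingers": 0.02},
    {"xyz": [-0.031, 0.023, 0], "turn": 0, "fingers": 0.02},
    {"xyz": [-0.031, 0.023, 0], "turn": 0, "fingers": 0.02},
    {"xyz": [-0.039, -0.008, 0], "turn": 0, "fingers": 0.02},
  ],
)

```text
t: 9.65
eef_pos: [0.3249, 0.295, 0.3236]
eef_rot: [-1.339, -2.842, -0.026]
contact_force: [1.9, -0.3, -2.9]
finger_gap: 0.0247
gripper_force: 60.6
```

jog_arm(
  plan=[
    {"xyz": [-0.039, -0.008, 0], "turn": 0, "fingers": 0.02},
    {"xyz": [-0.039, -0.008, 0], "turn": 0, "fingers": 0.02},
    {"xyz": [-0.039, -0.008, 0], "turn": 0, "fingers": 0.02},
    {"xyz": [-0.039, -0.008, 0], "turn": 0, "fingers": 0.02},
    {"xyz": [-0.039, -0.008, 0], "turn": 0, "fingers": 0.02},
  ],
)

```text
t: 10.07
eef_pos: [0.4126, 0.1149, 0.3218]
eef_rot: [-1.338, -2.84, -0.018]
contact_force: [0.8, 0.7, -3.7]
finger_gap: 0.025
gripper_force: 60.6
```

jog_arm(
  plan=[
    {"xyz": [-0.039, -0.008, 0], "turn": 0, "fingers": 0.02},
    {"xyz": [-0.039, -0.008, 0], "turn": 0, "fingers": 0.02},
    {"xyz": [-0.0265, -0.029, 0], "turn": 0, "fingers": 0.02},
    {"xyz": [-0.0265, -0.029, 0], "turn": 0, "fingers": 0.02},
    {"xyz": [-0.0265, -0.029, 0], "turn": 0, "fingers": 0.02},
  ],
)

```text
t: 10.48
eef_pos: [0.4329, -0.0718, 0.3196]
eef_rot: [-1.338, -2.84, -0.017]
contact_force: [0.7, -0.0, -3.7]
finger_gap: 0.0251
gripper_force: 60.6
```

jog_arm(
  plan=[
    {"xyz": [-0.0265, -0.029, 0], "turn": 0, "fingers": 0.02},
    {"xyz": [-0.0265, -0.029, 0], "turn": 0, "fingers": 0.02},
    {"xyz": [-0.0265, -0.029, 0], "turn": 0, "fingers": 0.02},
    {"xyz": [-0.0265, -0.029, 0], "turn": 0, "fingers": 0.02},
    {"xyz": [-0.0265, -0.029, 0], "turn": 0, "fingers": 0.02},
  ],
)

```text
t: 10.9
eef_pos: [0.4051, -0.266, 0.3178]
eef_rot: [-1.339, -2.84, -0.017]
contact_force: [0.8, -0.3, -3.2]
finger_gap: 0.0246
gripper_force: 60.6
```

jog_arm(
  plan=[
    {"xyz": [-0.0265, -0.029, 0], "turn": 0, "fingers": 0.02},
    {"xyz": [0, -0.039, 0], "turn": 0, "fingers": 0.02},
    {"xyz": [0, -0.039, 0], "turn": 0, "fingers": 0.02},
    {"xyz": [0, -0.039, 0], "turn": 0, "fingers": 0.02},
    {"xyz": [0, -0.039, 0], "turn": 0, "fingers": 0.02},
  ],
)

```text
t: 11.32
eef_pos: [0.2788, -0.4032, 0.3158]
eef_rot: [-1.338, -2.84, -0.017]
contact_force: [0.6, -0.2, -4.0]
finger_gap: 0.025
gripper_force: 60.5
```

jog_arm(
  plan=[
    {"xyz": [0, -0.039, 0], "turn": 0, "fingers": 0.02},
    {"xyz": [0, -0.039, 0], "turn": 0, "fingers": 0.02},
    {"xyz": [0, -0.039, 0], "turn": 0, "fingers": 0.02},
    {"xyz": [0, -0.039, 0], "turn": 0, "fingers": 0.02},
    {"xyz": [0, -0.039, 0], "turn": 0, "fingers": 0.02},
  ],
)

```text
t: 11.73
eef_pos: [0.1285, -0.5272, 0.3143]
eef_rot: [-1.339, -2.84, -0.017]
contact_force: [1.6, -1.1, -3.2]
finger_gap: 0.0246
gripper_force: 60.5
```

Run:
```python
from h import *
s=env.read_state();print(s['t'],s['joint_pos'],s['eef_pos'],tool(s))
```

```text
11.7333 [-1.41262616  0.21315237  1.42885455  0.00453517  1.50951992 -2.10276939] [ 0.1285225  -0.52718621  0.31432661] [[-0.63642521  0.77133294  0.00290553]
 [ 0.77131295  0.63636908  0.01052229]
 [ 0.0062672   0.00893772 -0.99994042]]
```

jog_arm(
  plan=[
    {"xyz": [-0.0165, -0.037, 0], "turn": 0, "fingers": 0.02},
    {"xyz": [-0.0165, -0.037, 0], "turn": 0, "fingers": 0.02},
    {"xyz": [-0.0165, -0.037, 0], "turn": 0, "fingers": 0.02},
    {"xyz": [-0.0165, -0.037, 0], "turn": 0, "fingers": 0.02},
    {"xyz": [-0.0165, -0.037, 0], "turn": 0, "fingers": 0.02},
  ],
)

```text
t: 12.15
eef_pos: [0.039, -0.7093, 0.3119]
eef_rot: [-1.339, -2.84, -0.018]
contact_force: [-0.4, -0.1, -2.4]
finger_gap: 0.0248
gripper_force: 60.5
```

jog_arm(
  plan=[
    {"xyz": [-0.0165, -0.037, 0], "turn": 0, "fingers": 0.02},
    {"xyz": [-0.0165, -0.037, 0], "turn": 0, "fingers": 0.02},
    {"xyz": [-0.0165, -0.037, 0], "turn": 0, "fingers": 0.02},
    {"xyz": [-0.0165, -0.037, 0], "turn": 0, "fingers": 0.02},
    {"xyz": [-0.0165, -0.037, 0], "turn": 0, "fingers": 0.02},
  ],
)

```text
t: 12.57
eef_pos: [-0.0507, -0.8906, 0.3098]
eef_rot: [-1.338, -2.84, -0.018]
contact_force: [-0.1, -2.2, -2.6]
finger_gap: 0.0245
gripper_force: 60.5
```

jog_arm(
  plan=[
    {"xyz": [-0.0289, -0.0277, 0], "turn": 0, "fingers": 0.02},
    {"xyz": [-0.0289, -0.0277, 0], "turn": 0, "fingers": 0.02},
    {"xyz": [-0.0289, -0.0277, 0], "turn": 0, "fingers": 0.02},
    {"xyz": [-0.0289, -0.0277, 0], "turn": 0, "fingers": 0.02},
    {"xyz": [-0.0289, -0.0277, 0], "turn": 0, "fingers": 0.02},
  ],
)

```text
t: 12.98
eef_pos: [-0.0587, -0.9879, 0.2636]
eef_rot: [1.325, 2.811, -0.112]
contact_force: [1.7, 0.1, -3.0]
finger_gap: 0.0244
gripper_force: 61.9
```

jog_arm(
  plan=[
    {"xyz": [-0.0289, -0.0277, 0], "turn": 0, "fingers": 0.02},
    {"xyz": [-0.0289, -0.0277, 0], "turn": 0, "fingers": 0.02},
    {"xyz": [-0.0289, -0.0277, 0], "turn": 0, "fingers": 0.02},
    {"xyz": [-0.0289, -0.0277, 0], "turn": 0, "fingers": 0.02},
    {"xyz": [-0.0289, -0.0277, 0], "turn": 0, "fingers": 0.02},
  ],
)

```text
t: 13.4
eef_pos: [-0.0652, -1.0547, 0.2356]
eef_rot: [1.297, 2.752, -0.309]
contact_force: [0.9, -0.3, -2.9]
finger_gap: 0.025
gripper_force: 61.9
```

```bash
cat >> h.py <<'E'
S0=np.array([.5816,.0054,.138]);a=np.radians(-4.3);c,si=np.cos(a),np.sin(a)
sx=np.array([c,si,0]);hz=np.array([-si,c,0]);sz=.5*hz+np.sqrt(.75)*np.array([0,0,1]);sy=np.cross(sz,sx);RS=np.c_[sx,sy,sz]
E
python3 - <<'E'
from h import *
s=env.read_state();print(s['t'],s['joint_pos'],s['eef_pos'],tool(s))
z=tool(s)[:,2];print('tilt',np.degrees(np.arctan2(np.hypot(z[0],z[1]),-z[2])),'dir',np.degrees(np.arctan2(z[1],z[0])),'want',-94.3, 'err vec seat', RS.T@z)
E
```

```text
13.4 [-1.67673486  1.01612403  0.14611859  0.01241977  1.76095837 -2.36294543] [-0.06516316 -1.05470327  0.23562705] [[-0.63733068  0.77051503 -0.01077932]
 [ 0.7537359   0.6204202  -0.21670477]
 [-0.16028657 -0.14623737 -0.97617767]]
tilt 12.531287129988774 dir -92.84765815297311 want -94.3 err vec seat [ 0.00549927  0.30024533 -0.95384616]
```

jog_arm(
  plan=[
    {"xyz": [-0.028, -0.026, -0.013], "turn": 0, "fingers": 0.02},
    {"xyz": [-0.028, -0.026, -0.013], "turn": 0, "fingers": 0.02},
    {"xyz": [-0.028, -0.026, -0.013], "turn": 0, "fingers": 0.02},
    {"xyz": [-0.028, -0.026, -0.013], "turn": 0, "fingers": 0.02},
    {"xyz": [-0.028, -0.026, -0.013], "turn": 0, "fingers": 0.02},
  ],
)

```text
t: 13.82
eef_pos: [-0.067, -1.0885, 0.2974]
eef_rot: [1.262, 2.677, -0.513]
contact_force: [1.2, -0.2, -2.9]
finger_gap: 0.0249
gripper_force: 62.0
```

```bash
cat > st.py <<'E'
from h import *
np.set_printoptions(precision=4,suppress=True)
s=env.read_state();z=tool(s)[:,2];print(s['t'],s['joint_pos'],s['eef_pos'],'\n',tool(s))
print('tilt',np.degrees(np.arctan2(np.hypot(z[0],z[1]),-z[2])),'dir',np.degrees(np.arctan2(z[1],z[0])),'seat', RS.T@z)
E
python3 st.py
```

```text
13.8167 [-1.6771  0.9704  0.143   0.0182  1.6586 -2.3619] [-0.067  -1.0885  0.2974] 
 [[-0.6392  0.7688 -0.0203]
 [ 0.7218  0.5905 -0.3611]
 [-0.2656 -0.2454 -0.9323]]
tilt 21.2011123095953 dir -93.21452144013097 seat [ 0.0069  0.153  -0.9882]
```

jog_arm(
  plan=[
    {"xyz": [-0.029, -0.026, -0.01], "turn": 0, "fingers": 0.02},
    {"xyz": [-0.029, -0.026, -0.01], "turn": 0, "fingers": 0.02},
    {"xyz": [-0.029, -0.026, -0.01], "turn": 0, "fingers": 0.02},
    {"xyz": [-0.029, -0.026, -0.01], "turn": 0, "fingers": 0.02},
    {"xyz": [-0.029, -0.026, -0.01], "turn": 0, "fingers": 0.02},
  ],
)

```text
t: 14.23
eef_pos: [-0.0651, -1.1174, 0.3561]
eef_rot: [1.224, 2.596, -0.694]
contact_force: [-0.6, 1.5, -2.7]
finger_gap: 0.0249
gripper_force: 62.0
```

```bash
python3 st.py
```

```text
14.2333 [-1.6742  0.9312  0.1442  0.0228  1.5567 -2.3583] [-0.0651 -1.1174  0.3561] 
 [[-0.6416  0.7666 -0.0277]
 [ 0.6782  0.55   -0.4873]
 [-0.3583 -0.3314 -0.8728]]
tilt 29.21695410769759 dir -93.25088502670981 seat [ 0.0089  0.0137 -0.9999]
```

Run:
```python
from h import *
np.set_printoptions(precision=4,suppress=True)
s=env.read_state();T=tool(s);p=s['eef_pos']
for q in([.08,-.62,.33],[.38,-.38,.33],[.50,-.05,.33]):
    d=T.T@(np.array(q)-p);n=int(np.ceil(np.linalg.norm(d)/.0415));print(n,d/n);p=np.array(q)
v=T.T@(-sx);print('turn',np.arctan2(v[1],v[0]))
```

```text
13 [ 0.0195  0.0303 -0.0172]
10 [-0.003   0.0362 -0.0125]
9 [ 0.0163  0.0304 -0.0182]
turn -0.8084168684955144
```

jog_arm(
  plan=[
    {"xyz": [0.0195, 0.0303, -0.0172], "turn": 0, "fingers": 0.02},
    {"xyz": [0.0195, 0.0303, -0.0172], "turn": 0, "fingers": 0.02},
    {"xyz": [0.0195, 0.0303, -0.0172], "turn": 0, "fingers": 0.02},
    {"xyz": [0.0195, 0.0303, -0.0172], "turn": 0, "fingers": 0.02},
    {"xyz": [0.0195, 0.0303, -0.0172], "turn": 0, "fingers": 0.02},
  ],
)

```text
t: 14.65
eef_pos: [-0.0132, -0.9405, 0.3478]
eef_rot: [1.224, 2.596, -0.693]
contact_force: [0.7, -0.1, -2.5]
finger_gap: 0.0245
gripper_force: 62.0
```

jog_arm(
  plan=[
    {"xyz": [0.0195, 0.0303, -0.0172], "turn": 0, "fingers": 0.02},
    {"xyz": [0.0195, 0.0303, -0.0172], "turn": 0, "fingers": 0.02},
    {"xyz": [0.0195, 0.0303, -0.0172], "turn": 0, "fingers": 0.02},
    {"xyz": [0.0195, 0.0303, -0.0172], "turn": 0, "fingers": 0.02},
    {"xyz": [0.0195, 0.0303, -0.0172], "turn": 0, "fingers": 0.02},
  ],
)

```text
t: 15.07
eef_pos: [0.0428, -0.7492, 0.3386]
eef_rot: [1.224, 2.595, -0.694]
contact_force: [0.7, -0.6, -3.0]
finger_gap: 0.0248
gripper_force: 62.0
```

jog_arm(
  plan=[
    {"xyz": [0.0195, 0.0303, -0.0172], "turn": 0, "fingers": 0.02},
    {"xyz": [0.0195, 0.0303, -0.0172], "turn": 0, "fingers": 0.02},
    {"xyz": [0.0195, 0.0303, -0.0172], "turn": 0, "fingers": 0.02},
    {"xyz": [-0.003, 0.0362, -0.0125], "turn": 0, "fingers": 0.02},
    {"xyz": [-0.003, 0.0362, -0.0125], "turn": 0, "fingers": 0.02},
  ],
)

```text
t: 15.48
eef_pos: [0.1356, -0.5862, 0.3331]
eef_rot: [1.227, 2.593, -0.694]
contact_force: [1.1, -1.0, -3.3]
finger_gap: 0.0247
gripper_force: 62.0
```

jog_arm(
  plan=[
    {"xyz": [-0.003, 0.0362, -0.0125], "turn": 0, "fingers": 0.02},
    {"xyz": [-0.003, 0.0362, -0.0125], "turn": 0, "fingers": 0.02},
    {"xyz": [-0.003, 0.0362, -0.0125], "turn": 0, "fingers": 0.02},
    {"xyz": [-0.003, 0.0362, -0.0125], "turn": 0, "fingers": 0.02},
    {"xyz": [-0.003, 0.0362, -0.0125], "turn": 0, "fingers": 0.02},
  ],
)

```text
t: 15.9
eef_pos: [0.2877, -0.4673, 0.3337]
eef_rot: [1.224, 2.592, -0.692]
contact_force: [0.4, 0.0, -2.6]
finger_gap: 0.0248
gripper_force: 62.0
```

jog_arm(
  plan=[
    {"xyz": [-0.003, 0.0362, -0.0125], "turn": 0, "fingers": 0.02},
    {"xyz": [-0.003, 0.0362, -0.0125], "turn": 0, "fingers": 0.02},
    {"xyz": [-0.003, 0.0362, -0.0125], "turn": 0, "fingers": 0.02},
    {"xyz": [0.0163, 0.0304, -0.0182], "turn": 0, "fingers": 0.02},
    {"xyz": [0.0163, 0.0304, -0.0182], "turn": 0, "fingers": 0.02},
  ],
)

```text
t: 16.32
eef_pos: [0.4054, -0.322, 0.3334]
eef_rot: [1.224, 2.592, -0.688]
contact_force: [-0.1, -0.3, -3.5]
finger_gap: 0.0249
gripper_force: 61.9
```

jog_arm(
  plan=[
    {"xyz": [0.0163, 0.0304, -0.0182], "turn": 0, "fingers": 0.02},
    {"xyz": [0.0163, 0.0304, -0.0182], "turn": 0, "fingers": 0.02},
    {"xyz": [0.0163, 0.0304, -0.0182], "turn": 0, "fingers": 0.02},
    {"xyz": [0.0163, 0.0304, -0.0182], "turn": 0, "fingers": 0.02},
    {"xyz": [0.0163, 0.0304, -0.0182], "turn": 0, "fingers": 0.02},
  ],
)

```text
t: 16.73
eef_pos: [0.4711, -0.1377, 0.3337]
eef_rot: [1.224, 2.594, -0.684]
contact_force: [1.9, -0.1, -3.2]
finger_gap: 0.0251
gripper_force: 61.9
```

jog_arm(
  plan=[
    {"xyz": [0, 0, 0], "turn": -0.12, "fingers": 0.02},
    {"xyz": [0, 0, 0], "turn": -0.12, "fingers": 0.02},
    {"xyz": [0, 0, 0], "turn": -0.12, "fingers": 0.02},
    {"xyz": [0, 0, 0], "turn": -0.12, "fingers": 0.02},
    {"xyz": [0, 0, 0], "turn": -0.12, "fingers": 0.02},
  ],
)

```text
t: 17.15
eef_pos: [0.4709, -0.1393, 0.3334]
eef_rot: [0.411, 2.97, -0.772]
contact_force: [0.8, 0.8, -3.4]
finger_gap: 0.0249
gripper_force: 62.0
```

jog_arm(
  plan=[
    {"xyz": [0, 0, 0], "turn": -0.12, "fingers": 0.02},
    {"xyz": [0, 0, 0], "turn": -0.088, "fingers": 0.02},
  ],
)

```text
t: 17.32
eef_pos: [0.4708, -0.1396, 0.3334]
eef_rot: [-0.103, -3.034, 0.784]
contact_force: [-0.9, -0.5, -3.3]
finger_gap: 0.0246
gripper_force: 62.0
```

```bash
python3 st.py
python3 - <<'E'
from h import *
s=env.read_state();cv2.imwrite('pics/w2.png',env.get_image('wrist'));cv2.imwrite('pics/s2.png',env.get_image('side'))
np.set_printoptions(precision=4,suppress=True);print(RS.T@tool(s))
E
```

```text
17.3167 [-0.0044  0.1325  1.6001 -0.5094  1.4497 -1.434 ] [ 0.4708 -0.1396  0.3334] 
 [[-0.9978  0.062  -0.0225]
 [ 0.0651  0.8726 -0.484 ]
 [-0.0104 -0.4844 -0.8748]]
tilt 28.98182481289877 dir -92.65636943931985 seat [ 0.0139  0.0179 -0.9997]
[[-0.9999 -0.0036  0.0139]
 [-0.0034  0.9998  0.0179]
 [-0.014   0.0179 -0.9997]]
```

View pics/w2.png

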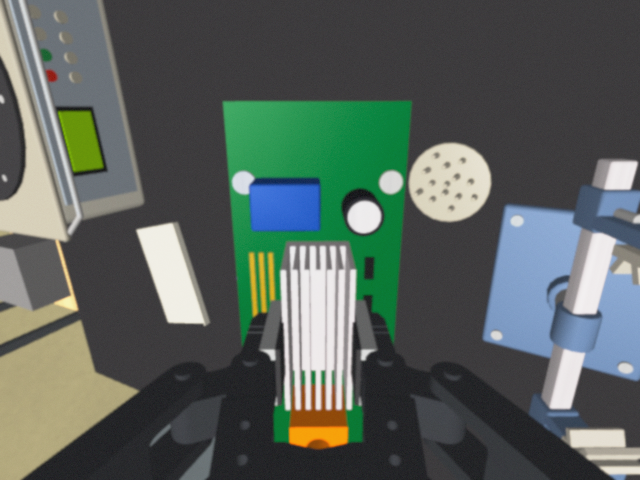

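Board held square and aligned, -x edge corners at (223,101) and (411,101). Before lowering it, I'll check the holder model against both fixed cameras.

Run:
```python
from h import *
np.set_printoptions(precision=4,suppress=True)
s=env.read_state();T=tool(s)
for q in((223,101),(411,101)):
    o,d=ray('wrist',q,s);o=T.T@(o-s['eef_pos']);d=T.T@d;print(o+d*(.0092-o[2])/d[2])
W=lambda x,y,z:S0+RS@np.array([x,y,z])/1000
seg=[]
for x0,m in((-85,1),(79,-1)):
    for zz in(-15,-8.5,8.5,15):  # lip edges at mouth
        seg.append((W(x0+m*12,-22,zz),W(x0+m*12,22,zz)))
    seg.append((W(x0+m*12,-22,-15),W(x0+m*12,-22,15)));seg.append((W(x0+m*12,22,-15),W(x0+m*12,22,15)))
seg.append((W(-145,0,-58),W(171,0,-58)))
C=np.zeros((600,800,3),np.uint8)
for n,(x0,y0,w,h),X in(('top',(300,185,66,145),0),('side',(255,200,135,100),272)):
    k=4 if n=='side' else 4
    a=cv2.resize(cv2.imread(f'pics/{n}0.png')[y0:y0+h,x0:x0+w],None,fx=k,fy=k,interpolation=cv2.INTER_CUBIC)
    b=a.copy()
    for p,q in seg:
        u=(proj(n,[p,q])-[x0,y0]+.5)*k; cv2.line(b,tuple(u[0].astype(int)),tuple(u[1].astype(int)),(0,0,255),1)
    if n=='top': C[:580,0:264]=b
    else:
        C[:400-200+100,X:]=0
        b2=b[:300,:528];C[0:300,X:X+528]=a[40:340,:528];C[300:600,X:X+528]=b[40:340,:528]
cv2.imwrite('pics/ov.png',C)
```

```text
[ 0.0856 -0.0347  0.0092]
[0.0856 0.0354 0.0092]
```

View pics/ov.png

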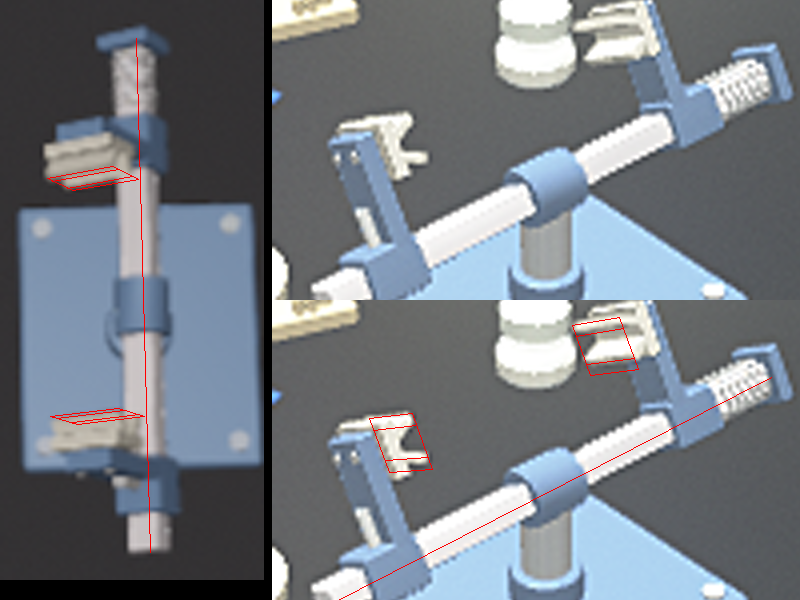

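```bash
cat >> h.py <<'E'
OFF=np.array([.0006,.0004,.0112])
def goal(d,y,z,s,S=None,off=None): # TCP for board_mid at seat coords (mm)
    return (S0 if S is None else S)+RS@np.array([d,y,z])/1000-tool(s)@(OFF if off is None else off)
def rows(s,q):
    d=tool(s).T@(np.array(q)-s['eef_pos']);n=int(np.ceil(np.linalg.norm(d)/.04));return n,d,d/n
E
python3 - <<'E'
from h import *
np.set_printoptions(precision=4,suppress=True)
s=env.read_state();print(rows(s,goal(-22,0,50,s)))
E
```

```text
(7, array([-0.0774,  0.2292,  0.0365]), array([-0.0111,  0.0327,  0.0052]))
```

jog_arm(
  plan=[
    {"xyz": [-0.011, 0.033, 0], "turn": 0, "fingers": 0.02},
    {"xyz": [-0.011, 0.033, 0], "turn": 0, "fingers": 0.02},
    {"xyz": [-0.011, 0.033, 0], "turn": 0, "fingers": 0.02},
    {"xyz": [-0.011, 0.033, 0], "turn": 0, "fingers": 0.02},
    {"xyz": [-0.011, 0.033, 0.005], "turn": 0, "fingers": 0.02},
  ],
)

```text
t: 17.83
eef_pos: [0.5374, -0.0007, 0.2489]
eef_rot: [-0.117, -3.036, 0.784]
contact_force: [1.2, 0.0, -2.4]
finger_gap: 0.0248
gripper_force: 62.0
```

jog_arm(
  plan=[
    {"xyz": [-0.011, 0.033, 0.015], "turn": 0, "fingers": 0.02},
    {"xyz": [-0.011, 0.031, 0.0165], "turn": 0, "fingers": 0.02},
    {"xyz": [0, 0, 0], "turn": 0, "fingers": 0.02},
    {"xyz": [0, 0, 0], "turn": 0, "fingers": 0.02},
  ],
)

```text
t: 18.17
eef_pos: [0.5609, 0.0372, 0.188]
eef_rot: [-0.11, -3.028, 0.786]
contact_force: [-0.2, -0.5, -2.4]
finger_gap: 0.0246
gripper_force: 61.9
```

Run:
```python
from h import *
np.set_printoptions(precision=4,suppress=True)
s=env.read_state();print(RS.T@tool(s),'board in seat',RS.T@(s['eef_pos']+tool(s)@OFF-S0))
C=np.zeros((600,800,3),np.uint8)
a=env.get_image('side');cv2.imwrite('pics/s3.png',a);b=env.get_image('top');cv2.imwrite('pics/t3.png',b)
C[:,:530]=cv2.resize(a[190:290,258:258+106],None,fx=5,fy=6,interpolation=cv2.INTER_CUBIC)
C[:,535:795]=cv2.resize(b[185:335,295:360],None,fx=4,fy=4,interpolation=cv2.INTER_CUBIC)
cv2.imwrite('pics/c3.png',C)
```

```text
[[-1.     -0.0001  0.0079]
 [ 0.0001  0.9999  0.0157]
 [-0.0079  0.0157 -0.9998]] board in seat [-0.0235  0.0017  0.0472]
```

View pics/c3.png

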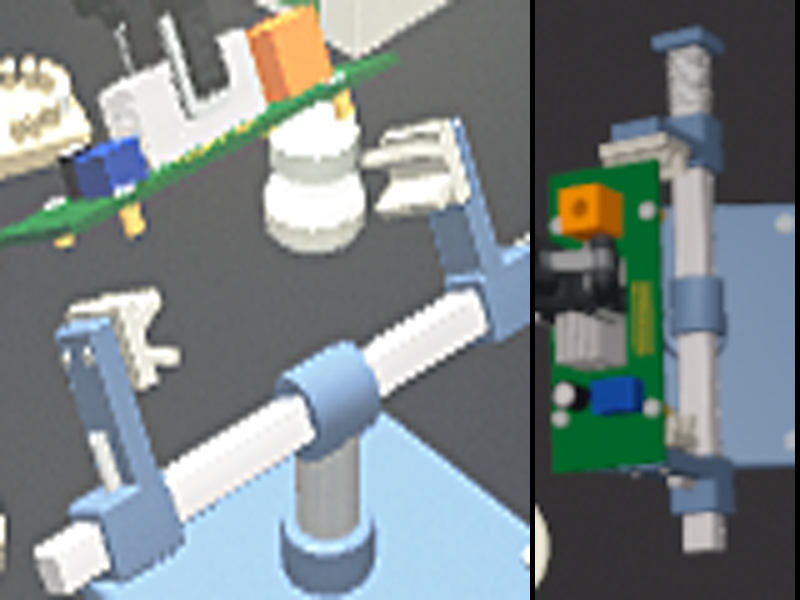

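Profiles are clear in the crop. Fixed jaw: upper lip (160,292), notch (142,328), lower lip (180,352). Sprung jaw: upper lip (363,160), lower lip (376,208). Board +x corner at (398,58).

Run:
```python
from h import *
np.set_printoptions(precision=1,suppress=True)
s=env.read_state();W=lambda x,y,z:S0+RS@np.array([x,y,z])/1000
k=lambda P:((proj('side',P)-[258,190]+.5)*[5,6])
kt=lambda P:((proj('top',P)-[295,185]+.5)*4+[535,0])
for x0,m in((-85,1),(79,-1)):
  for y in(-22,22):
    print(x0,y,'side notch,mouth up,lo,top,bot',*k([W(x0,y,0),W(x0+m*12,y,8.5),W(x0+m*12,y,-8.5),W(x0+m*12,y,15),W(x0+m*12,y,-15)]),'TOP',*kt([W(x0+m*12,y,15)]))
B=lambda x,y,z:s['eef_pos']+tool(s)@(OFF+np.array([-x,y,-z])/1000)
for x,y in((85,-35),(85,35),(-85,-35),(-85,35)): print('board',x,y,*k([B(x,y,2)]),*kt([B(x,y,2)]))
print('term mouth',kt([B(55,0,28)]),k([B(55,0,28)]))
print('bar ends',k([W(-145,0,-58),W(171,0,-58)]),kt([W(-145,0,-58),W(171,0,-58)]))
```

```text
-85 -22 side notch,mouth up,lo,top,bot [149.3 345.9] [165.9 308.5] [180.5 355.9] [160.2 290.4] [186.1 373.9] TOP [673.5 408.7]
-85 22 side notch,mouth up,lo,top,bot [ 95.8 351.1] [112.  315.1] [126.3 360.8] [106.5 297.6] [131.7 378.1] TOP [605.8 416.9]
79 -22 side notch,mouth up,lo,top,bot [451.9 173.6] [424.9 163. ] [437.9 207.5] [419.9 146. ] [442.8 224.4] TOP [667.9 166.8]
79 22 side notch,mouth up,lo,top,bot [392.4 184.3] [365.9 174.1] [378.6 217.1] [361.  157.7] [383.4 233.4] TOP [602.1 178.9]
board 85 -35 [402.1  50.3] [657.8 156.3]
board 85 35 [309.  71.] [550.  175.6]
board -85 -35 [ 74.2 228.5] [665.4 461.9]
board -85 35 [ -8.  240.6] [554.  473.1]
term mouth [[580.1 207.9]] [[280.7  20.4]]
bar ends [[ 51.2 580.6]
 [609.8 236.7]] [[705.1 552.2]
 [691.7  39. ]]
```

jog_arm(
  plan=[
    {"xyz": [0, -0.0005, 0.014], "turn": 0, "fingers": 0.02},
    {"xyz": [0, 0, 0.012], "turn": 0, "fingers": 0.02},
    {"xyz": [0, 0, 0.005], "turn": 0, "fingers": 0.02},
    {"xyz": [0, 0, 0.003], "turn": 0, "fingers": 0.02},
    {"xyz": [0, 0, 0.002], "turn": 0, "fingers": 0.02},
  ],
)

```text
t: 18.68
eef_pos: [0.5608, 0.0177, 0.1613]
eef_rot: [-0.115, -3.033, 0.787]
contact_force: [1.0, 1.7, 7.2]
finger_gap: 0.0248
gripper_force: 63.4
```

```bash
cat > bs.py <<'E'
from h import *
np.set_printoptions(precision=4,suppress=True)
s=env.read_state();print(s['t'],'F seat',RS.T@s['contact_force'],'tool',(RS.T@tool(s))[:,2],'mid',1000*(RS.T@(s['eef_pos']+tool(s)@OFF-S0)))
E
python3 bs.py
```

```text
18.6833 F seat [ 0.9146 -2.0462  7.0792] tool [ 0.0123  0.0162 -0.9998] mid [-22.1603  -1.8233  14.2937]
```

jog_arm(
  plan=[
    {"xyz": [0, 0, 0], "turn": 0, "fingers": 0.02},
    {"xyz": [0, 0, 0], "turn": 0, "fingers": 0.02},
  ],
)

```text
t: 18.85
eef_pos: [0.5608, 0.0178, 0.1612]
eef_rot: [-0.114, -3.033, 0.788]
contact_force: [0.2, 0.7, 5.5]
finger_gap: 0.0246
gripper_force: 63.2
```

```bash
python3 bs.py
```

```text
18.85 F seat [ 0.1142 -2.1346  5.1447] tool [ 0.0125  0.0158 -0.9998] mid [-22.1099  -1.6607  14.2655]
```

jog_arm(
  plan=[
    {"xyz": [0, 0.0015, 0.001], "turn": 0, "fingers": 0.02},
    {"xyz": [0, 0, 0.0015], "turn": 0, "fingers": 0.02},
    {"xyz": [0, 0, 0.0015], "turn": 0, "fingers": 0.02},
    {"xyz": [0, 0, 0], "turn": 0, "fingers": 0.02},
  ],
)

```text
t: 19.18
eef_pos: [0.5622, 0.0167, 0.1574]
eef_rot: [-0.111, -3.035, 0.791]
contact_force: [2.7, 0.3, 9.2]
finger_gap: 0.0248
gripper_force: 64.1
```

```bash
python3 bs.py
python3 - <<'E'
from h import *
a=env.get_image('side');cv2.imwrite('pics/s4.png',a)
cv2.imwrite('pics/c4.png',cv2.resize(a[210:285,258:358],None,fx=8,fy=8,interpolation=cv2.INTER_CUBIC))
E
```

```text
19.1833 F seat [ 2.6771 -4.1836  8.2324] tool [ 0.0151  0.0142 -0.9998] mid [-20.6292  -0.6432  10.5144]
```

View pics/c4.png

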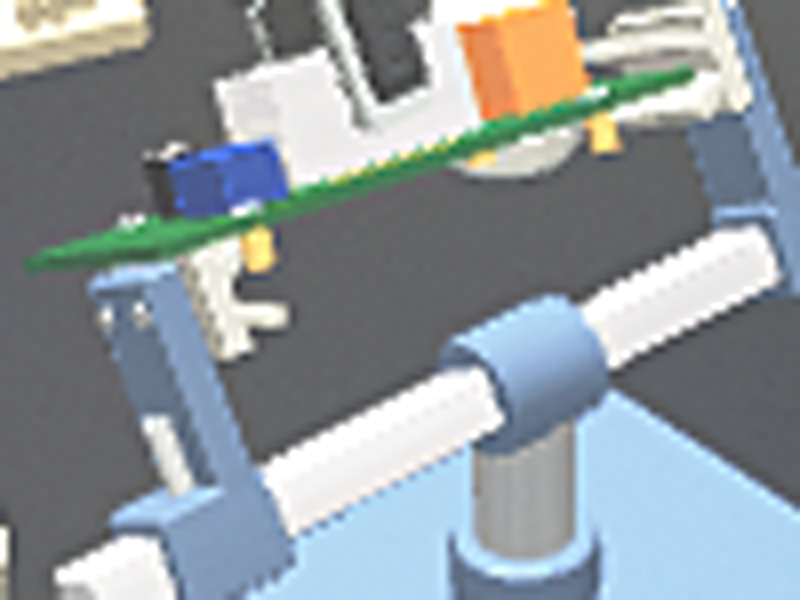

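Run:
```python
from h import *
np.set_printoptions(precision=1,suppress=True)
W=lambda x,y,z:S0+RS@np.array([x,y,z])/1000
k=lambda P:((proj('side',P)-[258,210]+.5)*8)
for z in(-8.5,-4,0,4,8.5):print(z,*k([W(64,-35,z),W(67,-22,z),W(67,22,z)]))
```

```text
-8.5 [721.7 116.7] [700.6 116.7] [605.7 129.4]
-4 [716.1 100.9] [695.1 101. ] [600.3 114.3]
0 [711.2  86.8] [690.2  87.1] [595.6 100.8]
4 [706.2  72.6] [685.3  73.1] [590.8  87.4]
8.5 [700.7  56.7] [679.8  57.4] [585.4  72.2]
```

jog_arm(
  plan=[
    {"xyz": [0, 0.0005, 0.0007], "turn": 0, "fingers": 0.02},
    {"xyz": [-0.005, 0, 0], "turn": 0, "fingers": 0.02},
    {"xyz": [-0.005, 0, 0], "turn": 0, "fingers": 0.02},
    {"xyz": [-0.005, 0, 0], "turn": 0, "fingers": 0.02},
  ],
)

```text
t: 19.57
eef_pos: [0.5734, 0.0167, 0.1546]
eef_rot: [-0.114, -3.028, 0.785]
contact_force: [-1.9, 2.7, 1.2]
finger_gap: 0.025
gripper_force: 63.3
```

```bash
python3 bs.py
```

```text
19.5667 F seat [-2.1003  1.5914  2.2873] tool [ 0.0072  0.0164 -0.9998] mid [-9.5041  1.5508  8.5307]
```

jog_arm(
  plan=[
    {"xyz": [-0.006, 0, 0], "turn": 0, "fingers": 0.02},
    {"xyz": [-0.006, 0, 0], "turn": 0, "fingers": 0.02},
    {"xyz": [0, 0, 0], "turn": 0, "fingers": 0.02},
  ],
)

```text
t: 19.82
eef_pos: [0.5859, 0.0157, 0.1537]
eef_rot: [-0.113, -3.027, 0.786]
contact_force: [-5.4, 3.7, 4.9]
finger_gap: 0.0249
gripper_force: 63.4
```

```bash
python3 bs.py
```

```text
19.8167 F seat [-5.6369  0.3514  5.8951] tool [ 0.0063  0.0157 -0.9999] mid [3.0071 1.8771 7.7038]
```

jog_arm(
  plan=[
    {"xyz": [-0.0065, 0, 0], "turn": 0, "fingers": 0.02},
    {"xyz": [-0.0065, 0, 0], "turn": 0, "fingers": 0.02},
    {"xyz": [0, 0, 0], "turn": 0, "fingers": 0.02},
  ],
)

```text
t: 20.07
eef_pos: [0.5975, 0.0147, 0.1534]
eef_rot: [-0.113, -3.024, 0.786]
contact_force: [-9.3, 3.1, 3.0]
finger_gap: 0.0246
gripper_force: 63.3
```

```bash
python3 bs.py
```

```text
20.0667 F seat [-9.4688  0.5561  3.79  ] tool [ 0.0036  0.0153 -0.9999] mid [14.6426  1.93    7.3176]
```

jog_arm(
  plan=[
    {"xyz": [-0.002, 0, 0], "turn": 0, "fingers": 0.02},
    {"xyz": [0, 0, 0.003], "turn": 0, "fingers": 0.02},
    {"xyz": [0, 0, 0.003], "turn": 0, "fingers": 0.02},
    {"xyz": [0, 0, 0], "turn": 0, "fingers": 0.02},
  ],
)

```text
t: 20.4
eef_pos: [0.5985, 0.012, 0.1485]
eef_rot: [-0.112, -3.024, 0.785]
contact_force: [-9.6, 6.0, 7.9]
finger_gap: 0.0252
gripper_force: 64.1
```

```bash
python3 bs.py
python3 - <<'E'
from h import *
a=env.get_image('side');cv2.imwrite('pics/c5.png',cv2.resize(a[205:280,258:358],None,fx=8,fy=8,interpolation=cv2.INTER_CUBIC))
E
```

```text
20.4 F seat [-10.0521   0.6238   9.5266] tool [ 0.0038  0.0155 -0.9999] mid [15.7877  2.097   1.8573]
```

View pics/c5.png

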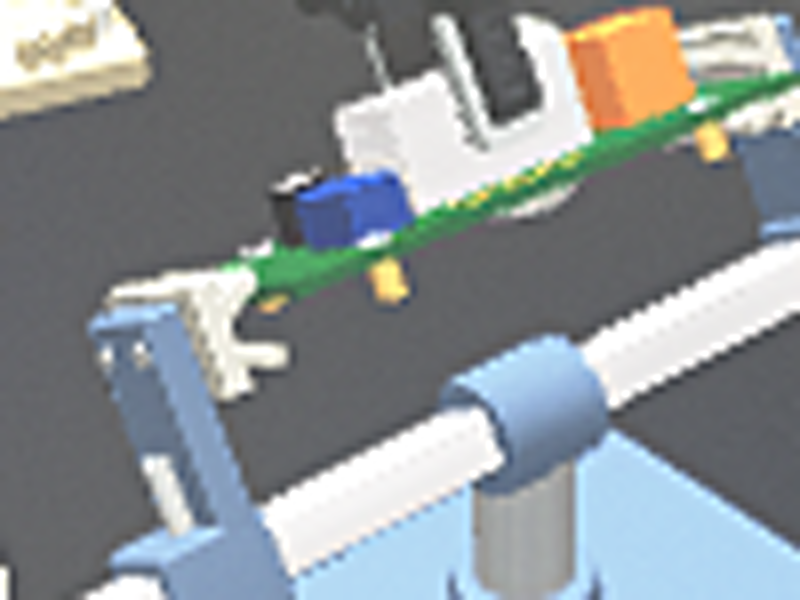

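Run:
```python
from h import *
np.set_printoptions(precision=1,suppress=True)
W=lambda x,y,z:S0+RS@np.array([x,y,z])/1000
k=lambda P:((proj('side',P)-[258,205]+.5)*8)
for z in(0,5,10,15):print(z,*k([W(-69.5,-33,z),W(-69.5,37,z),W(-73,-22,z),W(-73,22,z)]))
```

```text
0 [310.9 315.7] [173.3 328.1] [277.1 323. ] [190.7 330.6]
5 [304. 297.] [166.7 310.4] [270.2 304.4] [183.9 312.7]
10 [297.  278.2] [160.  292.8] [263.3 285.8] [177.2 294.8]
15 [290.1 259.4] [153.4 275. ] [256.4 267.1] [170.4 276.8]
```

jog_arm(
  plan=[
    {"xyz": [0, -0.001, 0.0018], "turn": 0, "fingers": 0.02},
    {"xyz": [0, 0, 0], "turn": 0, "fingers": 0.02},
    {"xyz": [0.005, 0, 0], "turn": 0, "fingers": 0.02},
    {"xyz": [0.005, 0, 0], "turn": 0, "fingers": 0.02},
    {"xyz": [0, 0, 0], "turn": 0, "fingers": 0.02},
  ],
)

```text
t: 20.87
eef_pos: [0.5887, 0.0118, 0.1476]
eef_rot: [-0.111, -3.026, 0.784]
contact_force: [-7.8, 6.8, 5.0]
finger_gap: 0.0246
gripper_force: 64.1
```

```bash
python3 bs.py
```

```text
20.8667 F seat [-8.2592  2.8974  7.4556] tool [ 0.0056  0.0169 -0.9998] mid [6.0337 1.7717 0.5828]
```

jog_arm(
  plan=[
    {"xyz": [0.004, 0, 0], "turn": 0, "fingers": 0.02},
    {"xyz": [0.002, 0, 0], "turn": 0, "fingers": 0.02},
    {"xyz": [0, 0, 0], "turn": 0, "fingers": 0.02},
    {"xyz": [0, 0, 0], "turn": 0, "fingers": 0.02},
  ],
)

```text
t: 21.2
eef_pos: [0.585, 0.0119, 0.1472]
eef_rot: [-0.11, -3.029, 0.785]
contact_force: [-4.5, 5.5, 2.3]
finger_gap: 0.0246
gripper_force: 63.3
```

```bash
python3 bs.py
```

```text
21.2 F seat [-4.9091  3.3272  4.5798] tool [ 0.0087  0.0171 -0.9998] mid [2.3888 1.8203 0.0835]
```

jog_arm(
  plan=[
    {"xyz": [0.0015, 0, 0], "turn": 0, "fingers": 0.02},
    {"xyz": [0, 0, 0], "turn": 0, "fingers": 0.02},
    {"xyz": [0, 0, 0], "turn": 0, "fingers": 0.03},
    {"xyz": [0, 0, 0], "turn": 0, "fingers": 0.04},
    {"xyz": [0, 0, 0], "turn": 0, "fingers": 0.045},
  ],
)

```text
t: 21.62
eef_pos: [0.5844, 0.0105, 0.1477]
eef_rot: [-0.112, -3.029, 0.788]
contact_force: [-0.6, -0.7, 0.2]
finger_gap: 0.0452
gripper_force: 0.0
```

jog_arm(
  plan=[
    {"xyz": [0, 0, 0], "turn": 0, "fingers": 0.05},
    {"xyz": [0, 0, 0], "turn": 0, "fingers": 0.05},
    {"xyz": [0, 0, -0.015], "turn": 0, "fingers": 0.05},
    {"xyz": [0, 0, -0.03], "turn": 0, "fingers": 0.05},
    {"xyz": [0, 0, -0.04], "turn": 0, "fingers": 0.05},
  ],
)

```text
t: 22.03
eef_pos: [0.584, 0.0511, 0.22]
eef_rot: [-0.111, -3.021, 0.788]
contact_force: [0.5, 0.6, 0.4]
finger_gap: 0.05
gripper_force: 0.0
```

```bash
python3 bs.py
python3 - <<'E'
from h import *
cv2.imwrite('pics/w6.png',env.get_image('wrist'))
a=env.get_image('side');cv2.imwrite('pics/s6.png',a);w=cv2.imread('pics/w6.png')
C=np.zeros((600,800,3),np.uint8);C[:,:420]=cv2.resize(a[200:300,258:363],None,fx=4,fy=6,interpolation=cv2.INTER_CUBIC)
w2=cv2.resize(w[100:480,160:500],(376,420));C[:420,424:800]=w2
cv2.imwrite('pics/c6.png',C)
E
```

```text
22.0333 F seat [0.4107 0.3127 0.6999] tool [ 0.0022  0.0131 -0.9999] mid [-1.6081 -0.8208 82.6957]
```

View pics/c6.png

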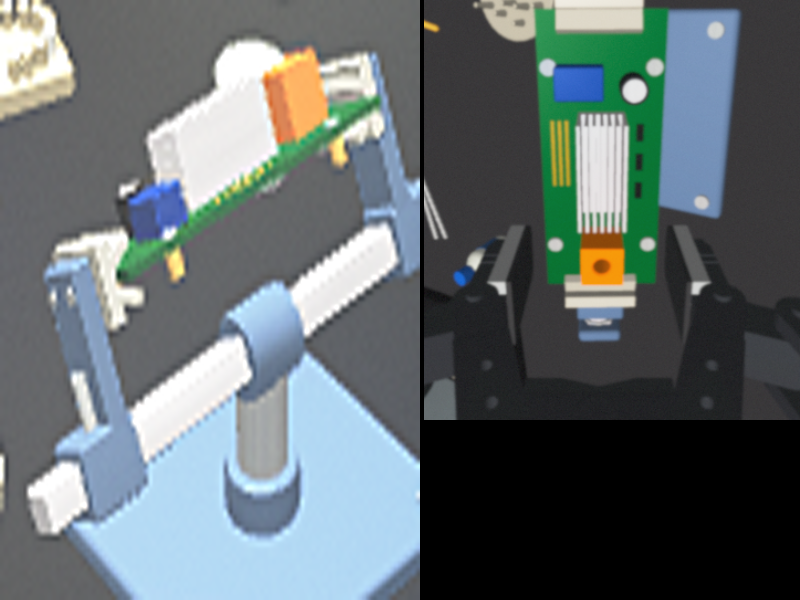

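Board clamped flat in both grooves. Terminal mouth is at about wrist pixel (320,341). I'll retreat and take a second view to triangulate it.

jog_arm(
  plan=[
    {"xyz": [0, 0, -0.03], "turn": 0, "fingers": 0.05},
    {"xyz": [0, 0, -0.03], "turn": 0, "fingers": 0.05},
    {"xyz": [0, 0, 0], "turn": 0, "fingers": 0.05},
  ],
)

```text
t: 22.38
eef_pos: [0.5906, 0.0838, 0.2789]
eef_rot: [-0.113, -3.039, 0.784]
contact_force: [2.1, 0.4, 1.0]
finger_gap: 0.0501
gripper_force: 0.0
```

```bash
cat > term.py <<'E'
from h import *
def mouth(im,verbose=0):
    h=cv2.cvtColor(im,cv2.COLOR_BGR2HSV);m=cv2.inRange(h,(8,170,130),(24,255,255))
    n,l,st,c=cv2.connectedComponentsWithStats(m);i=1+np.argmax(st[1:,4]);x,y,w,hh=st[i,:4]
    sub=h[y:y+hh,x:x+w,2];cm=(l==i)[y:y+hh,x:x+w].astype(np.uint8)
    cs,_=cv2.findContours(cm,cv2.RETR_CCOMP,cv2.CHAIN_APPROX_NONE)
    hull=cv2.fillConvexPoly(np.zeros_like(cm),cv2.convexHull(np.vstack(cs)),1)
    hole=cv2.erode(hull,np.ones((3,3)))&(1-cm);n,l2,s2,c2=cv2.connectedComponentsWithStats(hole.astype(np.uint8));
    j=1+np.argmax(s2[1:,4]);
    return (c2[j]+[x,y]),(x,y,w,hh),s2[j]
E
python3 - <<'E'
from term import *
np.set_printoptions(precision=4,suppress=True)
s=env.read_state();im=env.get_image('wrist');cv2.imwrite('pics/w7.png',im);print(s['eef_pos'],s['eef_rot'])
q=mouth(im);print(q,mouth(cv2.imread('pics/w6.png')))
s6=dict(eef_pos=np.array([.584,.0511,.22]),eef_rot=np.array([-.111,-3.021,.788]))
for ss,p in((s,q[0]),(s6,mouth(cv2.imread('pics/w6.png'))[0])):
    o,d=ray('wrist',p,ss);o=RS.T@(o-S0);d=RS.T@d
    for z in(.024,.028,.032):print(z,o+d*(z-o[2])/d[2])
E
```

```text
[0.5906 0.0838 0.2789] [-0.1127 -3.0392  0.7841]
(array([318.5, 260. ]), (np.int32(303), np.int32(260), np.int32(33), np.int32(39)), array([13,  0,  6,  1,  6], dtype=int32)) (array([317.2381, 310.4286]), (np.int32(301), np.int32(310), np.int32(40), np.int32(47)), array([11,  0, 12,  2, 21], dtype=int32))
0.024 [0.0354 0.0016 0.024 ]
0.028 [0.0337 0.0015 0.028 ]
0.032 [0.032  0.0015 0.032 ]
0.024 [ 0.0358 -0.0001  0.024 ]
0.028 [ 0.0336 -0.0002  0.028 ]
0.032 [ 0.0313 -0.0002  0.032 ]
```

```bash
cat > term.py <<'E'
from h import *
def mouth(im):
    h=cv2.cvtColor(im,cv2.COLOR_BGR2HSV);m=cv2.inRange(h,(5,150,60),(24,255,255))
    n,l,st,c=cv2.connectedComponentsWithStats(m);i=1+np.argmax(st[1:,4]);x,y,w,hh=st[i,:4]
    y0=y+int(.35*hh);v=h[y0:y+hh-4,x+6:x+w-6,2];t=(v.min()+np.median(v))/2
    n,l,s2,c2=cv2.connectedComponentsWithStats((v<t).astype(np.uint8));ctr=np.array(v.shape[::-1])/2
    j=1+np.argmin([np.linalg.norm(c2[k]-ctr)-.5*np.sqrt(s2[k,4]) for k in range(1,n)])
    return c2[j]+[x+6,y0],st[i],s2[j]
E
python3 - <<'E'
from term import *
np.set_printoptions(precision=4,suppress=True)
s=env.read_state();s6=dict(eef_pos=np.array([.584,.0511,.22]),eef_rot=np.array([-.111,-3.021,.788]))
for ss,f in((dict(eef_pos=np.array([.5906,.0838,.2789]),eef_rot=np.array([-.1127,-3.0392,.7841])),'w7'),(s6,'w6')):
    p=mouth(cv2.imread(f'pics/{f}.png'));print(p)
    o,d=ray('wrist',p[0],ss);o=RS.T@(o-S0);d=RS.T@d
    for z in(.024,.028,.032):print(z,o+d*(z-o[2])/d[2])
T=tool(s);print('seat-frame tool',(RS.T@T)[:,2])
# after turn +0.805
from scipy.spatial.transform import Rotation as R
T2=T@R.from_rotvec([0,0,.805]).as_matrix();p=s['eef_pos']
for q in([.42,-.25,.29],[.15,-.42,.29],[-.04,-.54,.14]):
    d=T2.T@(np.array(q)-p);n=int(np.ceil(np.linalg.norm(d)/.0415));print(n,d/n);p=np.array(q)
print('inward',T2.T@hz,'down',T2.T@[0,0,-1])
E
```

```text
(array([318.5385, 285.1154]), array([ 303,  260,   33,   39, 1171], dtype=int32), array([ 5,  8, 10, 10, 78], dtype=int32))
0.024 [0.0575 0.0015 0.024 ]
0.028 [0.0555 0.0015 0.028 ]
0.032 [0.0535 0.0014 0.032 ]
(array([319.8702, 340.542 ]), array([ 301,  309,   40,   49, 1779], dtype=int32), array([  6,   9,  14,  12, 131], dtype=int32))
0.024 [0.0578 0.0016 0.024 ]
0.028 [0.0551 0.0015 0.028 ]
0.032 [0.0525 0.0014 0.032 ]
seat-frame tool [ 0.015   0.018  -0.9997]
10 [-0.0121 -0.0319  0.0153]
8 [ 0.0073 -0.0376  0.011 ]
7 [ 0.0135 -0.0233  0.0276]
inward [ 0.6271  0.6101 -0.4843] down [0.359  0.3254 0.8748]
```

jog_arm(
  plan=[
    {"xyz": [0, 0, 0], "turn": 0.115, "fingers": 0.05},
    {"xyz": [0, 0, 0], "turn": 0.115, "fingers": 0.05},
    {"xyz": [0, 0, 0], "turn": 0.115, "fingers": 0.05},
    {"xyz": [0, 0, 0], "turn": 0.115, "fingers": 0.05},
    {"xyz": [0, 0, 0], "turn": 0.115, "fingers": 0.05},
  ],
)

```text
t: 22.85
eef_pos: [0.587, 0.0807, 0.2725]
eef_rot: [0.937, 2.764, -0.733]
contact_force: [-0.4, -0.1, 0.0]
finger_gap: 0.0503
gripper_force: 0.0
```

jog_arm(
  plan=[
    {"xyz": [0, 0, 0], "turn": 0.115, "fingers": 0.05},
    {"xyz": [0, 0, 0], "turn": 0.115, "fingers": 0.05},
    {"xyz": [-0.012, -0.032, 0.015], "turn": 0, "fingers": 0.05},
    {"xyz": [-0.012, -0.032, 0.015], "turn": 0, "fingers": 0.05},
    {"xyz": [-0.012, -0.032, 0.015], "turn": 0, "fingers": 0.05},
  ],
)

```text
t: 23.27
eef_pos: [0.535, -0.0191, 0.2775]
eef_rot: [1.219, 2.601, -0.695]
contact_force: [1.2, -1.3, -0.0]
finger_gap: 0.0502
gripper_force: 0.0
```

jog_arm(
  plan=[
    {"xyz": [-0.012, -0.032, 0.015], "turn": 0, "fingers": 0.05},
    {"xyz": [-0.012, -0.032, 0.015], "turn": 0, "fingers": 0.05},
    {"xyz": [-0.012, -0.032, 0.015], "turn": 0, "fingers": 0.05},
    {"xyz": [-0.012, -0.032, 0.015], "turn": 0, "fingers": 0.05},
    {"xyz": [-0.012, -0.032, 0.015], "turn": 0, "fingers": 0.05},
  ],
)

```text
t: 23.68
eef_pos: [0.4482, -0.1849, 0.287]
eef_rot: [1.221, 2.601, -0.694]
contact_force: [-0.0, -0.8, -0.4]
finger_gap: 0.0498
gripper_force: 0.0
```

jog_arm(
  plan=[
    {"xyz": [-0.012, -0.032, 0.015], "turn": 0, "fingers": 0.05},
    {"xyz": [-0.012, -0.032, 0.015], "turn": 0, "fingers": 0.05},
    {"xyz": [0.007, -0.038, 0.011], "turn": 0, "fingers": 0.05},
    {"xyz": [0.007, -0.038, 0.011], "turn": 0, "fingers": 0.05},
    {"xyz": [0.007, -0.038, 0.011], "turn": 0, "fingers": 0.05},
  ],
)

```text
t: 24.1
eef_pos: [0.3118, -0.3148, 0.2917]
eef_rot: [1.221, 2.602, -0.693]
contact_force: [1.2, -1.3, 0.4]
finger_gap: 0.0499
gripper_force: 0.0
```

jog_arm(
  plan=[
    {"xyz": [0.007, -0.038, 0.011], "turn": 0, "fingers": 0.05},
    {"xyz": [0.007, -0.038, 0.011], "turn": 0, "fingers": 0.05},
    {"xyz": [0.007, -0.038, 0.011], "turn": 0, "fingers": 0.05},
    {"xyz": [0.007, -0.038, 0.011], "turn": 0, "fingers": 0.05},
    {"xyz": [0.007, -0.038, 0.011], "turn": 0, "fingers": 0.05},
  ],
)

```text
t: 24.52
eef_pos: [0.1425, -0.4217, 0.2946]
eef_rot: [1.221, 2.6, -0.692]
contact_force: [0.2, -0.5, -0.5]
finger_gap: 0.0502
gripper_force: 0.0
```

jog_arm(
  plan=[
    {"xyz": [0.0135, -0.0235, 0.0275], "turn": 0, "fingers": 0.05},
    {"xyz": [0.0135, -0.0235, 0.0275], "turn": 0, "fingers": 0.05},
    {"xyz": [0.0135, -0.0235, 0.0275], "turn": 0, "fingers": 0.05},
    {"xyz": [0.0135, -0.0235, 0.0275], "turn": 0, "fingers": 0.05},
    {"xyz": [0.0135, -0.0235, 0.0275], "turn": 0, "fingers": 0.05},
  ],
)

```text
t: 24.93
eef_pos: [0.0053, -0.5072, 0.1886]
eef_rot: [1.224, 2.599, -0.692]
contact_force: [1.2, -1.3, 0.6]
finger_gap: 0.05
gripper_force: 0.0
```

```bash
python3 st.py
```

```text
24.9333 [-1.6504  0.0643  2.1027  0.0205  0.4676 -2.3566] [ 0.0053 -0.5072  0.1886] 
 [[-0.6423  0.7659 -0.0294]
 [ 0.6792  0.5511 -0.4848]
 [-0.3551 -0.3313 -0.8741]]
tilt 29.056488954083697 dir -93.46802893062994 seat [ 0.0071  0.0165 -0.9998]
```

jog_arm(
  plan=[
    {"xyz": [0.018, -0.0035, 0.022], "turn": 0, "fingers": 0.05},
    {"xyz": [0.018, -0.0035, 0.022], "turn": 0, "fingers": 0.05},
    {"xyz": [0.025, 0.024, -0.006], "turn": 0, "fingers": 0.05},
    {"xyz": [0.025, 0.024, -0.006], "turn": 0, "fingers": 0.05},
    {"xyz": [0.025, 0.024, -0.006], "turn": 0, "fingers": 0.05},
  ],
)

```text
t: 25.35
eef_pos: [-0.017, -0.4284, 0.1239]
eef_rot: [1.233, 2.611, -0.661]
contact_force: [0.3, -0.2, 0.9]
finger_gap: 0.0502
gripper_force: 0.0
```

jog_arm(
  plan=[
    {"xyz": [0.025, 0.024, -0.006], "turn": 0, "fingers": 0.05},
    {"xyz": [0.025, 0.024, -0.006], "turn": 0, "fingers": 0.05},
    {"xyz": [0.025, 0.024, -0.006], "turn": 0, "fingers": 0.05},
    {"xyz": [0.025, 0.024, -0.006], "turn": 0, "fingers": 0.05},
  ],
)

```text
t: 25.68
eef_pos: [-0.0159, -0.3451, 0.1557]
eef_rot: [1.24, 2.655, -0.551]
contact_force: [0.2, -0.2, 0.3]
finger_gap: 0.05
gripper_force: 0.0
```

```bash
python3 st.py
```

```text
25.6833 [-1.8437 -0.1122  2.328   0.1871  0.5398 -2.6826] [-0.0159 -0.3451  0.1557] 
 [[-0.6436  0.7653 -0.0109]
 [ 0.7063  0.5885 -0.3935]
 [-0.2947 -0.2609 -0.9193]]
tilt 23.181497090585196 dir -91.58154989170751 seat [ 0.0187  0.1191 -0.9927]
```

jog_arm(
  plan=[
    {"xyz": [-0.013, -0.01, 0.037], "turn": 0.1, "fingers": 0.05},
    {"xyz": [-0.014, -0.008, 0.037], "turn": 0.1, "fingers": 0.05},
    {"xyz": [-0.015, -0.006, 0.037], "turn": 0.1, "fingers": 0.05},
    {"xyz": [0.032, 0.0135, -0.002], "turn": 0, "fingers": 0.05},
    {"xyz": [0.032, 0.0135, -0.002], "turn": 0, "fingers": 0.05},
  ],
)

```text
t: 26.1
eef_pos: [-0.0141, -0.4051, 0.0768]
eef_rot: [1.62, 2.436, -0.43]
contact_force: [0.7, 0.5, -0.5]
finger_gap: 0.0502
gripper_force: 0.0
```

jog_arm(
  plan=[
    {"xyz": [0.032, 0.0135, -0.002], "turn": 0, "fingers": 0.05},
    {"xyz": [0.032, 0.0135, -0.002], "turn": 0, "fingers": 0.05},
    {"xyz": [0.032, 0.0135, -0.002], "turn": 0, "fingers": 0.05},
  ],
)

```text
t: 26.35
eef_pos: [-0.0169, -0.3549, 0.1033]
eef_rot: [1.639, 2.467, -0.369]
contact_force: [-0.1, -0.4, -0.4]
finger_gap: 0.0498
gripper_force: 0.0
```

```bash
python3 st.py
```

```text
26.35 [-1.801   0.0612  2.328   0.1332  0.469  -2.3091] [-0.0169 -0.3549  0.1033] 
 [[-0.3883  0.9215 -0.006 ]
 [ 0.8829  0.3702 -0.2888]
 [-0.2639 -0.1174 -0.9574]]
tilt 16.787305059247785 dir -91.19546813936843 seat [ 0.0156  0.2289 -0.9733]
```

jog_arm(
  plan=[
    {"xyz": [-0.018, -0.007, 0.032], "turn": 0, "fingers": 0.05},
    {"xyz": [-0.018, -0.007, 0.03], "turn": 0, "fingers": 0.05},
    {"xyz": [0.032, 0.0135, 0.002], "turn": 0, "fingers": 0.05},
    {"xyz": [0.032, 0.0135, 0.002], "turn": 0, "fingers": 0.05},
    {"xyz": [0.032, 0.0135, 0.002], "turn": 0, "fingers": 0.05},
  ],
)

```text
t: 26.77
eef_pos: [-0.0192, -0.364, 0.0628]
eef_rot: [1.662, 2.502, -0.289]
contact_force: [-0.2, 0.1, 0.5]
finger_gap: 0.0501
gripper_force: 0.0
```

jog_arm(
  plan=[
    {"xyz": [0.032, 0.0135, 0.002], "turn": 0, "fingers": 0.05},
    {"xyz": [0.032, 0.0135, 0.002], "turn": 0, "fingers": 0.05},
    {"xyz": [0.032, 0.0135, 0.002], "turn": 0, "fingers": 0.05},
  ],
)

```text
t: 27.02
eef_pos: [-0.0236, -0.3164, 0.0872]
eef_rot: [1.68, 2.531, -0.216]
contact_force: [-0.0, -0.4, 0.7]
finger_gap: 0.05
gripper_force: 0.0
```

```bash
python3 st.py
```

```text
27.0167 [-1.8329  0.0846  2.328   0.0853  0.5654 -2.2998] [-0.0236 -0.3164  0.0872] 
 [[-0.3881  0.9216  0.0015]
 [ 0.908   0.3826 -0.1706]
 [-0.1578 -0.0648 -0.9853]]
tilt 9.821026978857526 dir -89.4991754419529 seat [ 0.0143  0.3455 -0.9383]
```

jog_arm(
  plan=[
    {"xyz": [-0.017, -0.007, 0.026], "turn": 0, "fingers": 0.05},
    {"xyz": [-0.017, -0.007, 0.026], "turn": 0, "fingers": 0.05},
    {"xyz": [0.032, 0.0135, 0.006], "turn": 0, "fingers": 0.05},
    {"xyz": [0.032, 0.0135, 0.006], "turn": 0, "fingers": 0.05},
    {"xyz": [0.032, 0.0135, 0.006], "turn": 0, "fingers": 0.05},
  ],
)

```text
t: 27.43
eef_pos: [-0.0287, -0.3186, 0.0539]
eef_rot: [1.699, 2.562, -0.127]
contact_force: [-0.3, 0.2, 0.0]
finger_gap: 0.0503
gripper_force: 0.0
```

jog_arm(
  plan=[
    {"xyz": [0.032, 0.0135, 0.006], "turn": 0, "fingers": 0.05},
    {"xyz": [0.032, 0.0135, 0.006], "turn": 0, "fingers": 0.05},
    {"xyz": [0.032, 0.0135, 0.006], "turn": 0, "fingers": 0.05},
  ],
)

```text
t: 27.68
eef_pos: [-0.0366, -0.2713, 0.0803]
eef_rot: [1.713, 2.585, -0.052]
contact_force: [-0.1, -0.5, -0.7]
finger_gap: 0.0499
gripper_force: 0.0
```

```bash
python3 st.py
```

```text
27.6833 [-1.9015  0.0922  2.328   0.0483  0.6792 -2.3384] [-0.0366 -0.2713  0.0803] 
 [[-0.389   0.9211  0.0149]
 [ 0.9198  0.3892 -0.0502]
 [-0.052  -0.0059 -0.9986]]
tilt 3.002407088914705 dir -73.52725921357329 seat [ 0.0186  0.4569 -0.8893]
```

jog_arm(
  plan=[
    {"xyz": [0.032, 0.0135, 0.006], "turn": 0, "fingers": 0.05},
    {"xyz": [0.032, 0.0135, 0.006], "turn": 0, "fingers": 0.05},
    {"xyz": [-0.02, 0.01, -0.03], "turn": 0, "fingers": 0.05},
    {"xyz": [-0.02, 0.02, -0.025], "turn": 0, "fingers": 0.05},
    {"xyz": [-0.022, 0.032, -0.012], "turn": 0, "fingers": 0.05},
  ],
)

```text
t: 28.1
eef_pos: [0.0351, -0.268, 0.1736]
eef_rot: [1.728, 2.587, -0.019]
contact_force: [-0.5, -1.8, 0.3]
finger_gap: 0.0501
gripper_force: 0.0
```

jog_arm(
  plan=[
    {"xyz": [-0.022, 0.032, -0.012], "turn": 0, "fingers": 0.05},
    {"xyz": [-0.022, 0.032, -0.012], "turn": 0, "fingers": 0.05},
    {"xyz": [-0.022, 0.032, -0.012], "turn": 0, "fingers": 0.05},
    {"xyz": [-0.022, 0.032, -0.012], "turn": 0, "fingers": 0.05},
    {"xyz": [-0.022, 0.032, -0.012], "turn": 0, "fingers": 0.05},
  ],
)

```text
t: 28.52
eef_pos: [0.2266, -0.3023, 0.2356]
eef_rot: [1.72, 2.597, -0.011]
contact_force: [-1.9, -1.5, 1.1]
finger_gap: 0.0499
gripper_force: 0.0
```

jog_arm(
  plan=[
    {"xyz": [-0.022, 0.032, -0.005], "turn": 0, "fingers": 0.05},
    {"xyz": [-0.022, 0.032, 0], "turn": 0, "fingers": 0.05},
    {"xyz": [-0.022, 0.032, 0], "turn": 0, "fingers": 0.05},
    {"xyz": [0, 0, 0], "turn": 0.12, "fingers": 0.05},
    {"xyz": [0, 0, 0], "turn": 0.12, "fingers": 0.05},
  ],
)

```text
t: 28.93
eef_pos: [0.3409, -0.3267, 0.2421]
eef_rot: [2.023, 2.369, -0.006]
contact_force: [-0.1, 0.4, -0.6]
finger_gap: 0.0499
gripper_force: 0.0
```

```bash
python3 st.py;python3 - <<'E'
from h import *
np.set_printoptions(precision=4,suppress=True)
s=env.read_state();print(tool(s).T@(np.array([.492,-.364,.20])-s['eef_pos']))
E
```

```text
28.9333 [-0.8539  0.1391  1.7096  0.0003  1.2659 -1.0113] [ 0.3409 -0.3267  0.2421] 
 [[-0.1565  0.9875  0.0179]
 [ 0.9874  0.1568 -0.0202]
 [-0.0227  0.0145 -0.9996]]
tilt 1.545912091447883 dir -48.395002177248124 seat [ 0.0194  0.4836 -0.8751]
[-0.0595  0.1428  0.0455]
```

jog_arm(
  plan=[
    {"xyz": [-0.015, 0.0357, 0.005], "turn": 0, "fingers": 0.05},
    {"xyz": [-0.015, 0.0357, 0.005], "turn": 0, "fingers": 0.05},
    {"xyz": [-0.015, 0.0357, 0.005], "turn": 0, "fingers": 0.05},
    {"xyz": [-0.015, 0.0357, 0.005], "turn": 0, "fingers": 0.05},
    {"xyz": [0, 0, 0], "turn": 0, "fingers": 0.05},
  ],
)

```text
t: 29.35
eef_pos: [0.496, -0.3652, 0.2243]
eef_rot: [2.015, 2.371, -0.004]
contact_force: [0.3, -0.4, 0.4]
finger_gap: 0.05
gripper_force: 0.0
```

Run:
```python
from h import *
np.set_printoptions(precision=4,suppress=True)
s=env.read_state();im=env.get_image('wrist');cv2.imwrite('pics/w8.png',im);print(s['eef_pos'],tool(s)[:,2])
h=cv2.cvtColor(im,cv2.COLOR_BGR2HSV)
for nm,m in(('green',cv2.inRange(h,(40,80,80),(90,255,255))),('red',cv2.inRange(h,(0,150,60),(8,255,255))|cv2.inRange(h,(172,150,60),(180,255,255))),('grey',cv2.inRange(h,(0,0,90),(180,50,200)))):
    n,l,st,c=cv2.connectedComponentsWithStats(m)
    for i in 1+np.argsort(-st[1:,4])[:3]:
        cs,_=cv2.findContours((l==i).astype(np.uint8),0,2);print(nm,st[i],c[i],cv2.minAreaRect(cs[0]))
print('predicted: top end',proj('wrist',[[.492,-.364,.116]],s),'collar',proj('wrist',[[.492,-.364,.036]],s))
```

```text
[ 0.496  -0.3652  0.2243] [ 0.0217 -0.0216 -0.9995]
green [259 192   9   8  27] [263.7407 194.9259] ((263.68292236328125, 194.64634704589844), (10.619816780090332, 2.654954195022583), 38.65980529785156)
red [296 194  25  49 648] [309.4676 215.1173] ((310.57000732421875, 218.01002502441406), (23.758787155151367, 47.658992767333984), 8.130102157592773)
grey [     0      0    640    480 239072] [318.326  200.7483] ((319.5, 239.5), (479.0, 639.0), 90.0)
grey [ 110  399   81   81 2881] [157.5606 431.723 ] ((149.0738525390625, 440.5814208984375), (80.22418975830078, 79.12657928466797), 87.58048248291016)
grey [ 445  399   79   81 2718] [477.6608 431.8153] ((485.0517272949219, 441.1207275390625), (76.80841064453125, 80.09683990478516), 3.3664605617523193)
predicted: top end [[307.2933 232.3354]] collar [[307.8729 202.8538]]
```

jog_arm(
  plan=[
    {"xyz": [0.0045, -0.0065, 0.034], "turn": 0, "fingers": 0.05},
    {"xyz": [0, 0, 0.035], "turn": 0, "fingers": 0.05},
    {"xyz": [0, 0, 0.035], "turn": 0, "fingers": 0.05},
    {"xyz": [0, 0, 0.03], "turn": 0, "fingers": 0.05},
    {"xyz": [0, 0, 0.02], "turn": 0, "fingers": 0.05},
  ],
)

```text
t: 29.82
eef_pos: [0.4824, -0.3615, 0.0696]
eef_rot: [2.023, 2.375, -0.007]
contact_force: [-0.4, 0.4, -0.6]
finger_gap: 0.0502
gripper_force: 0.0
```

jog_arm(
  plan=[
    {"xyz": [0, 0, 0], "turn": 0, "fingers": 0.05},
    {"xyz": [0, 0, 0], "turn": 0, "fingers": 0.01},
    {"xyz": [0, 0, 0], "turn": 0, "fingers": 0.01},
    {"xyz": [0, 0, 0], "turn": 0, "fingers": 0.01},
    {"xyz": [0, 0, 0], "turn": 0, "fingers": 0.01},
  ],
)

```text
t: 30.23
eef_pos: [0.4882, -0.3642, 0.0756]
eef_rot: [2.015, 2.366, -0.004]
contact_force: [2.8, 0.9, -0.7]
finger_gap: 0.0155
gripper_force: 58.9
```

jog_arm(
  plan=[
    {"xyz": [0, 0, 0], "turn": 0, "fingers": 0.01},
    {"xyz": [0, 0, 0], "turn": 0, "fingers": 0.01},
  ],
)

```text
t: 30.4
eef_pos: [0.4882, -0.3642, 0.0754]
eef_rot: [2.014, 2.366, -0.005]
contact_force: [3.4, 1.9, 2.2]
finger_gap: 0.0153
gripper_force: 59.4
```

```bash
python3 st.py
```

```text
30.4 [-0.7085  0.4883  1.6527 -0.0036  0.9665 -0.8671] [ 0.4882 -0.3642  0.0754] 
 [[-0.1596  0.9869  0.024 ]
 [ 0.9868  0.1601 -0.0244]
 [-0.0279  0.0198 -0.9994]]
tilt 1.9614099373404255 dir -45.51093937677906 seat [ 0.0257  0.4802 -0.8768]
```

jog_arm(
  plan=[
    {"xyz": [0, 0, -0.015], "turn": 0, "fingers": 0.01},
    {"xyz": [0, 0, -0.02], "turn": 0, "fingers": 0.01},
    {"xyz": [0, 0, -0.035], "turn": 0, "fingers": 0.01},
    {"xyz": [0, 0, -0.04], "turn": 0, "fingers": 0.01},
    {"xyz": [0, 0, -0.04], "turn": 0, "fingers": 0.01},
  ],
)

```text
t: 30.82
eef_pos: [0.4817, -0.3596, 0.2243]
eef_rot: [2.019, 2.373, -0.008]
contact_force: [0.4, -0.9, -0.6]
finger_gap: 0.0154
gripper_force: 58.6
```

jog_arm(
  plan=[
    {"xyz": [0, 0, -0.04], "turn": 0, "fingers": 0.01},
    {"xyz": [0, 0, -0.04], "turn": 0, "fingers": 0.01},
    {"xyz": [0, 0, 0], "turn": 0, "fingers": 0.01},
  ],
)

```text
t: 31.07
eef_pos: [0.4842, -0.3613, 0.3135]
eef_rot: [2.007, 2.358, -0.008]
contact_force: [1.7, -1.1, 0.7]
finger_gap: 0.0156
gripper_force: 58.6
```

Run:
```python
from h import *
np.set_printoptions(precision=4,suppress=True)
s=env.read_state();im=env.get_image('wrist');cv2.imwrite('pics/w9.png',im);print(s['eef_pos'],s['finger_gap'],s['contact_force'])
T=tool(s)
for nm,t in(('tip',.0714),('collar bot',.0454),('handle bot',.0394),('top',-.0406)):print(nm,proj('wrist',[s['eef_pos']+T@[0,0,t]],s))
h=cv2.cvtColor(im,cv2.COLOR_BGR2HSV)
t=proj('wrist',[s['eef_pos']+T@[0,0,.0714]],s)[0]
x0,y0=int(t[0])-18,int(t[1])-25
print(x0,y0)
for y in range(y0,y0+60,2):print(y,' '.join('%3d/%3d/%3d'%tuple(h[y,x]) for x in range(x0,x0+38,4)))
```

```text
[ 0.4842 -0.3613  0.3135] 0.015632425788536405 [ 1.7078 -1.1282  0.6613]
tip [[315.3109 258.0399]]
collar bot [[315.084  275.7648]]
handle bot [[315.0236 280.4766]]
top [[313.6843 384.8243]]
297 233
233 135/  9/111 130/  7/111 113/  9/112 128/  9/111 140/  7/111 120/ 11/117 135/  9/113 113/  9/113 120/  9/111 120/  7/112
235 120/  9/113 120/  9/113 110/  7/110 113/  9/111 120/  7/111 120/  7/111 110/  7/114 135/  5/111 130/  7/112 128/  9/110
237 110/  7/111 113/  9/114 113/  9/113 108/ 11/113 110/  7/111 120/  9/114 113/  9/112 128/  9/111 120/  7/113 120/  7/112
239 105/  5/112 140/  7/111 130/  7/112 120/  5/112 130/  7/113 135/  9/110 120/  2/110 120/  7/113 120/  7/111 132/ 11/112
241 132/ 11/112 120/ 11/114 113/  9/114 105/  9/113 105/  5/110 128/  9/111 130/ 13/114 135/  5/110 120/  5/111 130/  7/111
243 113/  9/111 130/ 13/114 132/ 11/113 120/  9/112 113/  9/112 126/ 11/112 108/ 12/110 126/ 11/115 113/  9/113 130/  7/113
245 108/ 11/113 140/  7/110 135/  5/113 128/  9/112 135/  5/110 120/  7/112 110/ 14/113 135/  9/109 100/  7/112 126/ 11/112
247 110/  7/110 126/ 11/112 120/ 
[... 2118 characters left out ...]
/178/178   2/183/180   1/175/181   1/174/179   0/167/165   1/165/161   1/149/142
283 113/  9/113 140/  8/ 98   0/153/148   2/191/186   1/192/189   1/200/212   1/202/210   1/194/206   1/195/207   1/180/195
285 128/  9/112 120/  5/102   0/151/164   1/182/188   1/180/188   0/174/182   1/174/167   1/169/166   0/167/159   0/149/142
287 128/  9/113 171/ 23/110   1/207/228   2/227/236   2/225/237   2/218/237   2/225/234   2/218/233   2/214/231   1/206/225
289 120/  7/112 176/ 67/126   2/231/232   3/235/238   2/223/238   3/230/238   3/237/237   2/226/238   2/227/238   3/237/237
291 120/  7/111 179/ 87/140   1/224/233   3/234/238   3/230/238   2/229/238   2/230/238   2/226/238   3/234/238   2/232/237
```

Run:
```python
from h import *
np.set_printoptions(precision=1,suppress=True)
s=env.read_state();T=tool(s);f=lambda x,y,z:proj('wrist',[s['eef_pos']+T@(np.array([x,y,z])/1000)],s)[0]
for z in(66,71.4,77):print(z,[f(x,0,z) for x in(0,2,4,6)],f(2,1,z))
print('handle lower front edge',f(8,-8,39.4),f(8,8,39.4),'handle top front',f(8,-8,-40),f(8,8,-40),'collar front',f(10,0,45.4),f(10,0,39.4))
h=cv2.cvtColor(cv2.imread('pics/w9.png'),cv2.COLOR_BGR2HSV);m=cv2.inRange(h,(0,120,60),(8,255,255))|cv2.inRange(h,(172,120,60),(180,255,255))
for y in range(262,440,8):
    xs=np.where(m[y,270:370])[0]+270
    if len(xs):print(y,xs.min(),xs.max(),len(xs))
```

```text
66 [array([315.3, 261.4]), array([315.3, 258.2]), array([315.3, 255. ]), array([315.3, 251.8])] [317.  258.2]
71.4 [array([315.3, 258. ]), array([315.3, 254.9]), array([315.3, 251.8]), array([315.3, 248.7])] [317.  254.9]
77 [array([315.4, 254.7]), array([315.3, 251.7]), array([315.3, 248.6]), array([315.3, 245.5])] [317.  251.7]
handle lower front edge [299.5 266.3] [330.5 266.3] handle top front [288.5 362.8] [338.7 362.7] collar front [315.1 258.4] [315.  262.7]
270 304 335 32
278 305 333 29
286 303 335 33
294 302 337 36
302 301 337 37
310 299 337 39
318 298 338 41
326 298 338 41
334 297 339 43
342 296 340 45
350 296 340 45
358 295 340 46
366 295 341 47
374 294 343 50
382 293 342 22
390 293 342 16
398 293 341 17
406 300 330 22
```

Run:
```python
from h import *
np.set_printoptions(precision=4,suppress=True)
s=env.read_state();T=tool(s);p=s['eef_pos']
for q in([.08,-.60,.33],[-.065,-.92,.33]):
    d=T.T@(np.array(q)-p);n=int(np.ceil(np.linalg.norm(d)/.041));print(n,d/n);p=np.array(q)
print('out',T.T@(-hz*.038)+[0,0,-.013], T.T@(-hz*.04))
```

```text
12 [-0.0144 -0.0363 -0.002 ]
9 [-0.0325 -0.0216  0.0006]
out [-0.0369 -0.0089 -0.0119] [-0.0389 -0.0093  0.0011]
```

jog_arm(
  plan=[
    {"xyz": [-0.0144, -0.0363, -0.002], "turn": 0, "fingers": 0.01},
    {"xyz": [-0.0144, -0.0363, -0.002], "turn": 0, "fingers": 0.01},
    {"xyz": [-0.0144, -0.0363, -0.002], "turn": 0, "fingers": 0.01},
    {"xyz": [-0.0144, -0.0363, -0.002], "turn": 0, "fingers": 0.01},
    {"xyz": [-0.0144, -0.0363, -0.002], "turn": 0, "fingers": 0.01},
  ],
)

```text
t: 31.53
eef_pos: [0.3113, -0.4578, 0.3106]
eef_rot: [2.019, 2.374, -0.006]
contact_force: [-0.6, -0.7, -1.7]
finger_gap: 0.0153
gripper_force: 58.6
```

jog_arm(
  plan=[
    {"xyz": [-0.0144, -0.0363, -0.002], "turn": 0, "fingers": 0.01},
    {"xyz": [-0.0144, -0.0363, -0.002], "turn": 0, "fingers": 0.01},
    {"xyz": [-0.0144, -0.0363, -0.002], "turn": 0, "fingers": 0.01},
    {"xyz": [-0.0144, -0.0363, -0.002], "turn": 0, "fingers": 0.01},
    {"xyz": [-0.0144, -0.0363, -0.002], "turn": 0, "fingers": 0.01},
  ],
)

```text
t: 31.95
eef_pos: [0.1435, -0.5575, 0.3195]
eef_rot: [2.02, 2.373, -0.004]
contact_force: [-0.1, -0.4, -0.4]
finger_gap: 0.0155
gripper_force: 58.6
```

jog_arm(
  plan=[
    {"xyz": [-0.0144, -0.0363, -0.002], "turn": 0, "fingers": 0.01},
    {"xyz": [-0.0144, -0.0363, -0.002], "turn": 0, "fingers": 0.01},
    {"xyz": [-0.0325, -0.0216, 0], "turn": 0, "fingers": 0.01},
    {"xyz": [-0.0325, -0.0216, 0], "turn": 0, "fingers": 0.01},
    {"xyz": [-0.0325, -0.0216, 0], "turn": 0, "fingers": 0.01},
  ],
)

```text
t: 32.37
eef_pos: [0.0284, -0.7046, 0.3244]
eef_rot: [2.021, 2.371, -0.003]
contact_force: [0.3, -0.5, -0.0]
finger_gap: 0.0155
gripper_force: 58.6
```

jog_arm(
  plan=[
    {"xyz": [-0.0325, -0.0216, 0], "turn": 0, "fingers": 0.01},
    {"xyz": [-0.0325, -0.0216, 0], "turn": 0, "fingers": 0.01},
    {"xyz": [-0.0325, -0.0216, 0], "turn": 0, "fingers": 0.01},
    {"xyz": [-0.0325, -0.0216, 0], "turn": 0, "fingers": 0.01},
    {"xyz": [-0.0325, -0.0216, 0], "turn": 0, "fingers": 0.01},
  ],
)

```text
t: 32.78
eef_pos: [-0.0515, -0.8827, 0.326]
eef_rot: [2.02, 2.372, -0.002]
contact_force: [0.2, -2.0, -0.5]
finger_gap: 0.0154
gripper_force: 58.6
```

jog_arm(
  plan=[
    {"xyz": [-0.0325, -0.0216, 0], "turn": 0, "fingers": 0.01},
    {"xyz": [-0.0389, -0.0093, 0], "turn": 0, "fingers": 0.01},
    {"xyz": [-0.0389, -0.0093, 0], "turn": 0, "fingers": 0.01},
    {"xyz": [-0.037, -0.009, -0.012], "turn": 0, "fingers": 0.01},
    {"xyz": [-0.037, -0.009, -0.012], "turn": 0, "fingers": 0.01},
  ],
)

```text
t: 33.2
eef_pos: [-0.0705, -0.9772, 0.303]
eef_rot: [1.987, 2.329, -0.108]
contact_force: [-0.4, -0.5, -0.0]
finger_gap: 0.0154
gripper_force: 59.6
```

jog_arm(
  plan=[
    {"xyz": [-0.037, -0.009, -0.012], "turn": 0, "fingers": 0.01},
    {"xyz": [-0.037, -0.009, -0.012], "turn": 0, "fingers": 0.01},
    {"xyz": [-0.037, -0.009, -0.012], "turn": 0, "fingers": 0.01},
    {"xyz": [-0.037, -0.009, -0.012], "turn": 0, "fingers": 0.01},
    {"xyz": [-0.037, -0.009, -0.012], "turn": 0, "fingers": 0.01},
  ],
)

```text
t: 33.62
eef_pos: [-0.0754, -1.023, 0.3297]
eef_rot: [1.923, 2.252, -0.284]
contact_force: [0.1, 0.9, -0.8]
finger_gap: 0.0155
gripper_force: 59.6
```

```bash
python3 st.py
```

```text
33.6167 [-1.698   0.9202  0.1474  0.0356  1.8226 -1.8421] [-0.0754 -1.023   0.3297] 
 [[-0.1563  0.9877  0.0027]
 [ 0.956   0.152  -0.2508]
 [-0.2481 -0.0367 -0.968 ]]
tilt 14.52747527773401 dir -89.3926129049627 seat [ 0.0215  0.2676 -0.9633]
```

jog_arm(
  plan=[
    {"xyz": [-0.037, -0.009, -0.012], "turn": 0, "fingers": 0.01},
    {"xyz": [-0.037, -0.009, -0.012], "turn": 0, "fingers": 0.01},
    {"xyz": [-0.037, -0.009, -0.012], "turn": 0, "fingers": 0.01},
    {"xyz": [-0.037, -0.009, -0.012], "turn": 0, "fingers": 0.01},
    {"xyz": [-0.037, -0.009, -0.012], "turn": 0, "fingers": 0.01},
  ],
)

```text
t: 34.03
eef_pos: [-0.0796, -1.0587, 0.3787]
eef_rot: [1.852, 2.167, -0.451]
contact_force: [-0.2, 0.9, -0.6]
finger_gap: 0.0149
gripper_force: 59.7
```

jog_arm(
  plan=[
    {"xyz": [-0.037, -0.009, -0.012], "turn": 0, "fingers": 0.01},
    {"xyz": [-0.037, -0.009, -0.012], "turn": 0, "fingers": 0.01},
    {"xyz": [-0.037, -0.009, -0.012], "turn": 0, "fingers": 0.01},
    {"xyz": [-0.037, -0.009, -0.012], "turn": 0, "fingers": 0.01},
  ],
)

```text
t: 34.37
eef_pos: [-0.083, -1.0776, 0.4286]
eef_rot: [1.796, 2.099, -0.57]
contact_force: [-0.8, -0.6, -1.0]
finger_gap: 0.0154
gripper_force: 59.7
```

```bash
python3 st.py
```

```text
34.3667 [-1.7038  0.8537  0.1439  0.0497  1.6289 -1.8429] [-0.083  -1.0776  0.4286] 
 [[-0.1587  0.9872 -0.016 ]
 [ 0.8596  0.1301 -0.4942]
 [-0.4858 -0.0922 -0.8692]]
tilt 29.63305685414229 dir -91.85997992331197 seat [ 0.0211  0.0068 -0.9998]
```

```bash
cat >> h.py <<'E'
TIP=np.array([.0012,.0022,.0714]);MOUTH=np.array([.0553,.0015,.028])
def tipgoal(z,s): return S0+RS@(MOUTH+[0,0,z])-tool(s)@TIP
E
python3 - <<'E'
from h import *
np.set_printoptions(precision=4,suppress=True)
s=env.read_state();T=tool(s);p=s['eef_pos']
g=tipgoal(.03,s);print(g)
for q in([.08,-.62,.42],[.38,-.38,.42],g+sz*.10,g):
    d=T.T@(np.array(q)-p);n=int(np.ceil(np.linalg.norm(d)/.0412));print(n,d/n);p=np.array(q)
E
```

```text
[0.6382 0.0654 0.2503]
12 [ 0.031   0.0184 -0.0184]
10 [ 0.0159  0.0327 -0.0123]
14 [ 0.0303  0.0236 -0.0126]
3 [-0.0001 -0.0007  0.0333]
```

jog_arm(
  plan=[
    {"xyz": [0.031, 0.0184, -0.0184], "turn": 0, "fingers": 0.01},
    {"xyz": [0.031, 0.0184, -0.0184], "turn": 0, "fingers": 0.01},
    {"xyz": [0.031, 0.0184, -0.0184], "turn": 0, "fingers": 0.01},
    {"xyz": [0.031, 0.0184, -0.0184], "turn": 0, "fingers": 0.01},
    {"xyz": [0.031, 0.0184, -0.0184], "turn": 0, "fingers": 0.01},
  ],
)

```text
t: 34.78
eef_pos: [-0.019, -0.8978, 0.4261]
eef_rot: [1.797, 2.099, -0.569]
contact_force: [0.3, -0.2, -0.3]
finger_gap: 0.0148
gripper_force: 59.7
```

jog_arm(
  plan=[
    {"xyz": [0.031, 0.0184, -0.0184], "turn": 0, "fingers": 0.01},
    {"xyz": [0.031, 0.0184, -0.0184], "turn": 0, "fingers": 0.01},
    {"xyz": [0.031, 0.0184, -0.0184], "turn": 0, "fingers": 0.01},
    {"xyz": [0.031, 0.0184, -0.0184], "turn": 0, "fingers": 0.01},
    {"xyz": [0.031, 0.0184, -0.0184], "turn": 0, "fingers": 0.01},
  ],
)

```text
t: 35.2
eef_pos: [0.0488, -0.7072, 0.4231]
eef_rot: [1.796, 2.098, -0.569]
contact_force: [-1.1, -0.1, -0.1]
finger_gap: 0.0151
gripper_force: 59.7
```

jog_arm(
  plan=[
    {"xyz": [0.031, 0.0184, -0.0184], "turn": 0, "fingers": 0.01},
    {"xyz": [0.031, 0.0184, -0.0184], "turn": 0, "fingers": 0.01},
    {"xyz": [0.0159, 0.0327, -0.0123], "turn": 0, "fingers": 0.01},
    {"xyz": [0.0159, 0.0327, -0.0123], "turn": 0, "fingers": 0.01},
    {"xyz": [0.0159, 0.0327, -0.0123], "turn": 0, "fingers": 0.01},
  ],
)

```text
t: 35.62
eef_pos: [0.1655, -0.5593, 0.4224]
eef_rot: [1.797, 2.096, -0.569]
contact_force: [0.6, -0.2, -0.8]
finger_gap: 0.0152
gripper_force: 59.7
```

jog_arm(
  plan=[
    {"xyz": [0.0159, 0.0327, -0.0123], "turn": 0, "fingers": 0.01},
    {"xyz": [0.0159, 0.0327, -0.0123], "turn": 0, "fingers": 0.01},
    {"xyz": [0.0159, 0.0327, -0.0123], "turn": 0, "fingers": 0.01},
    {"xyz": [0.0159, 0.0327, -0.0123], "turn": 0, "fingers": 0.01},
    {"xyz": [0.0159, 0.0327, -0.0123], "turn": 0, "fingers": 0.01},
  ],
)

```text
t: 36.03
eef_pos: [0.3162, -0.4395, 0.4224]
eef_rot: [1.796, 2.097, -0.567]
contact_force: [-0.3, -0.7, -0.1]
finger_gap: 0.0153
gripper_force: 59.7
```

jog_arm(
  plan=[
    {"xyz": [0.0159, 0.0327, -0.0123], "turn": 0, "fingers": 0.01},
    {"xyz": [0.0159, 0.0327, -0.0123], "turn": 0, "fingers": 0.01},
    {"xyz": [0.0303, 0.0236, -0.0126], "turn": 0, "fingers": 0.01},
    {"xyz": [0.0303, 0.0236, -0.0126], "turn": 0, "fingers": 0.01},
    {"xyz": [0.0303, 0.0236, -0.0126], "turn": 0, "fingers": 0.01},
  ],
)

```text
t: 36.45
eef_pos: [0.4321, -0.2851, 0.4043]
eef_rot: [1.796, 2.098, -0.564]
contact_force: [0.5, -0.6, -1.7]
finger_gap: 0.0154
gripper_force: 59.7
```

jog_arm(
  plan=[
    {"xyz": [0.0303, 0.0236, -0.0126], "turn": 0, "fingers": 0.01},
    {"xyz": [0.0303, 0.0236, -0.0126], "turn": 0, "fingers": 0.01},
    {"xyz": [0.0303, 0.0236, -0.0126], "turn": 0, "fingers": 0.01},
    {"xyz": [0.0303, 0.0236, -0.0126], "turn": 0, "fingers": 0.01},
    {"xyz": [0.0303, 0.0236, -0.0126], "turn": 0, "fingers": 0.01},
  ],
)

```text
t: 36.87
eef_pos: [0.5255, -0.1079, 0.375]
eef_rot: [1.796, 2.099, -0.562]
contact_force: [1.3, -0.1, -0.7]
finger_gap: 0.0152
gripper_force: 59.7
```

jog_arm(
  plan=[
    {"xyz": [0.0303, 0.0236, -0.0126], "turn": 0, "fingers": 0.01},
    {"xyz": [0.0303, 0.0236, -0.0126], "turn": 0, "fingers": 0.01},
    {"xyz": [0.0303, 0.0236, -0.0126], "turn": 0, "fingers": 0.01},
    {"xyz": [0, 0, 0], "turn": 0, "fingers": 0.01},
    {"xyz": [0, 0, 0], "turn": 0, "fingers": 0.01},
  ],
)

```text
t: 37.28
eef_pos: [0.5819, -0.0018, 0.3561]
eef_rot: [1.793, 2.103, -0.565]
contact_force: [0.4, -0.5, -0.1]
finger_gap: 0.0152
gripper_force: 59.6
```

```bash
python3 st.py
python3 - <<'E'
from h import *
np.set_printoptions(precision=4,suppress=True)
s=env.read_state();T=tool(s);im=env.get_image('wrist');cv2.imwrite('pics/w10.png',im)
print('tip rel mouth (seat)',RS.T@(s['eef_pos']+T@TIP-S0)-MOUTH,'to +30:',T.T@(tipgoal(.03,s)-s['eef_pos']))
W=lambda x,y,z:S0+RS@np.array([x,y,z])/1000
print('pred mouth',proj('wrist',[W(55.3,1.5,28)],s),'tip',proj('wrist',[s['eef_pos']+T@TIP],s))
print('pred term corners',proj('wrist',[W(43.3,-10.5,28),W(67.3,-10.5,28),W(67.3,13.5,28),W(43.3,13.5,28)],s))
h=cv2.cvtColor(im,cv2.COLOR_BGR2HSV);m=cv2.inRange(h,(9,190,90),(18,255,255))
n,l,st,c=cv2.connectedComponentsWithStats(m)
for i in 1+np.argsort(-st[1:,4])[:3]:
    cs,_=cv2.findContours((l==i).astype(np.uint8),0,2);print(st[i],c[i],cv2.minAreaRect(max(cs,key=len)))
E
```

```text
37.2833 [ 0.2296  0.3162  1.2982 -0.4971  1.6575  0.0599] [ 0.5819 -0.0018  0.3561] 
 [[-0.1615  0.9868 -0.0133]
 [ 0.8607  0.1343 -0.491 ]
 [-0.4828 -0.0907 -0.871 ]]
tilt 29.420628833399004 dir -91.54923074906446 seat [ 0.0236  0.0106 -0.9997]
tip rel mouth (seat) [-0.0509 -0.1143  0.086 ] to +30: [0.0996 0.0739 0.0583]
pred mouth [[418.4798  85.6337]] tip [[319.0822 255.7235]]
pred term corners [[398.0562  98.8183]
 [428.777  106.517 ]
 [439.3252  72.1644]
 [407.8243  63.9764]]
[394  65  32  41 278] [402.7086  86.3489] ((404.5548400878906, 89.86421203613281), (43.85376739501953, 25.792274475097656), 66.97450256347656)
[415  78  12  16 152] [420.5197  85.3158] ((420.5, 85.5), (15.0, 11.0), 90.0)
[301 391   1   5   5] [301. 393.] ((301.0, 393.0), (4.0, 0.0), -90.0)
```

jog_arm(
  plan=[
    {"xyz": [0.025, 0.0185, 0.008], "turn": 0, "fingers": 0.01},
    {"xyz": [0.025, 0.0185, 0.01], "turn": 0, "fingers": 0.01},
    {"xyz": [0.025, 0.0185, 0.02], "turn": 0, "fingers": 0.01},
    {"xyz": [0.0246, 0.0184, 0.02], "turn": 0, "fingers": 0.01},
    {"xyz": [0, 0, 0], "turn": 0, "fingers": 0.01},
  ],
)

```text
t: 37.75
eef_pos: [0.636, 0.0634, 0.2448]
eef_rot: [1.798, 2.106, -0.574]
contact_force: [-1.1, 0.4, -1.3]
finger_gap: 0.0155
gripper_force: 59.6
```

jog_arm(
  plan=[
    {"xyz": [0, 0, 0], "turn": 0, "fingers": 0.01},
    {"xyz": [0, 0, 0], "turn": 0, "fingers": 0.01},
  ],
)

```text
t: 37.92
eef_pos: [0.6367, 0.0612, 0.253]
eef_rot: [1.799, 2.098, -0.567]
contact_force: [0.2, 0.7, -0.5]
finger_gap: 0.0153
gripper_force: 59.6
```

```bash
cat > tp.py <<'E'
from h import *
np.set_printoptions(precision=4,suppress=True)
s=env.read_state();T=tool(s)
print(s['t'],'F',RS.T@s['contact_force'],'tip rel mouth (mm seat)',1000*(RS.T@(s['eef_pos']+T@TIP-S0)-MOUTH),'tool: to +5',1000*T.T@(tipgoal(.005,s)-s['eef_pos']),'toolz',(RS.T@T)[:,2])
E
python3 tp.py
python3 - <<'E'
from h import *
np.set_printoptions(precision=1,suppress=True)
s=env.read_state();T=tool(s);im=env.get_image('wrist');cv2.imwrite('pics/w11.png',im)
W=lambda x,y,z:S0+RS@np.array([x,y,z])/1000
print('pred mouth',proj('wrist',[W(55.3,1.5,28)],s),'tip',proj('wrist',[s['eef_pos']+T@TIP],s))
print('corners',proj('wrist',[W(43.3,-10.5,28),W(67.3,-10.5,28),W(67.3,13.5,28),W(43.3,13.5,28)],s))
h=cv2.cvtColor(im,cv2.COLOR_BGR2HSV);m=cv2.inRange(h,(9,190,90),(22,255,255))
for y in range(190,270,4):print(y,''.join('#' if m[y,x] else ('r' if (h[y,x,0]<6 or h[y,x,0]>172) and h[y,x,1]>100 else ('d' if h[y,x,2]<80 else ('b' if 14<h[y,x,0]<26 and h[y,x,1]>90 else '.'))) for x in range(270,370,2)))
E
```

```text
37.9167 F [ 0.1518  0.8105 -0.0551] tip rel mouth (mm seat) [-1.0995 -4.9046 30.121 ] tool: to +5 [ 4.4404  1.5676 25.1824] toolz [ 0.0219  0.0091 -0.9997]
pred mouth [[321.  233.4]] tip [[319.1 255.7]]
corners [[299.9 246.3]
 [334.2 253.3]
 [342.6 220.3]
 [307.4 212.8]]
190 ..................................................
194 ..................................................
198 ..................................................
202 ..................................................
206 ...................b####b.........................
210 ...................##############bb...............
214 ..................bb...b############..............
218 ..................#.............b####.............
222 ..................b...............................
226 .................#................................
230 .................#....b#######....................
234 ................#.....########b...................
238 ................#......######b....................
242 ..................................b...............
246 ..................................................
250 ..................................................
254 .......................bbb........................
258 .......................bbbb.......................
262 ..dd.d..............dddddddddd....................
266 .......d........ddr............d..................
```

jog_arm(
  plan=[
    {"xyz": [0.0044, 0.0016, 0.01], "turn": 0, "fingers": 0.01},
    {"xyz": [0, 0, 0.009], "turn": 0, "fingers": 0.01},
    {"xyz": [0, 0, 0.003], "turn": 0, "fingers": 0.01},
    {"xyz": [0, 0, 0], "turn": 0, "fingers": 0.01},
    {"xyz": [0, 0, 0], "turn": 0, "fingers": 0.01},
  ],
)

```text
t: 38.38
eef_pos: [0.637, 0.0554, 0.2298]
eef_rot: [1.798, 2.1, -0.568]
contact_force: [-0.3, 0.9, 0.2]
finger_gap: 0.0149
gripper_force: 59.6
```

```bash
python3 tp.py
python3 - <<'E'
from h import *
np.set_printoptions(precision=1,suppress=True)
s=env.read_state();T=tool(s);im=env.get_image('wrist');cv2.imwrite('pics/w12.png',im)
W=lambda x,y,z:S0+RS@np.array([x,y,z])/1000
print('pred mouth',proj('wrist',[W(55.3,1.5,28)],s),'tip',proj('wrist',[s['eef_pos']+T@TIP],s))
h=cv2.cvtColor(im,cv2.COLOR_BGR2HSV)
for y in range(222,272,2):print(y,' '.join('%d,%d'%(h[y,x,0],h[y,x,2]) for x in range(296,346,4)))
E
```

```text
38.3833 F [-0.3824  0.6362  0.6056] tip rel mouth (mm seat) [-0.46    1.7632  7.1685] tool: to +5 [-1.8314  0.0087  2.1608] toolz [ 0.0205  0.0094 -0.9997]
pred mouth [[318.9 254.4]] tip [[319.1 255.7]]
222 71,228 71,228 51,200 17,188 27,170 52,202 66,219 70,222 71,222 71,222 71,220 71,218 71,220
224 71,228 71,229 37,179 15,201 15,202 16,195 22,179 46,192 63,212 69,218 70,219 70,220 71,221
226 71,228 71,228 26,170 14,201 14,200 15,202 15,201 16,198 19,187 33,169 54,197 69,216 71,219
228 71,227 71,228 19,180 14,199 15,202 15,202 15,203 15,200 15,202 15,199 16,193 51,195 71,220
230 71,227 71,229 17,189 15,206 15,202 15,204 14,201 15,200 15,200 14,202 15,203 33,166 72,218
232 71,229 70,227 18,237 20,246 16,227 15,207 15,203 15,202 15,202 15,203 14,201 20,178 71,219
234 70,229 69,226 22,247 29,247 27,247 22,247 17,237 15,214 15,202 15,203 14,202 16,194 71,217
236 71,229 66,223 26,247 29,247 29,247 29,247 28,247 24,247 19,245 16,225 15,206 16,199 70,217
238 71,229 62,219 28,247 29,247 29,247 29,247 29,247 29,247 28,247 27,247 21,247 17,236 65,216
240 71,229 52,204 29,247 29,247 29,247 29,
[... 762 characters left out ...]
8 20,168 16,181 24,247 29,247 29,247 35,222 36,219
258 65,221 28,247 29,247 29,247 22,247 20,133 19,122 16,183 27,247 29,247 29,247 50,222 28,221
260 63,219 29,247 29,247 28,247 16,211 13,52 0,53 13,116 25,247 29,247 29,247 64,219 23,224
262 56,219 29,247 29,247 17,232 8,58 140,64 135,73 150,51 14,148 28,247 29,247 67,219 21,227
264 46,223 29,247 27,247 9,89 165,88 158,109 160,111 165,88 168,64 21,247 29,247 66,219 22,232
266 33,225 29,247 16,221 179,110 178,131 179,130 177,129 179,123 178,110 12,126 26,247 62,218 20,238
268 42,227 28,247 6,131 1,160 1,163 0,162 0,161 1,161 1,160 1,136 40,191 53,218 22,243
270 70,227 53,214 1,150 1,168 1,169 1,169 2,169 2,170 1,169 1,163 68,169 45,220 26,245
```

jog_arm(
  plan=[
    {"xyz": [-0.0018, 0, 0.004], "turn": 0, "fingers": 0.01},
    {"xyz": [0, 0, 0.005], "turn": 0, "fingers": 0.01},
    {"xyz": [0, 0, 0.004], "turn": 0, "fingers": 0.01},
    {"xyz": [0, 0, 0], "turn": 0, "fingers": 0.01},
  ],
)

```text
t: 38.77
eef_pos: [0.6368, 0.0475, 0.2183]
eef_rot: [1.798, 2.101, -0.57]
contact_force: [-0.3, 0.1, -0.6]
finger_gap: 0.0153
gripper_force: 59.6
```

```bash
python3 tp.py
```

```text
38.7667 F [-0.3356  0.3855 -0.4819] tip rel mouth (mm seat) [-0.1769  0.6419 -6.7609] tool: to +5 [ -0.6115   0.2755 -11.7606] toolz [ 0.0194  0.0091 -0.9998]
```

No contact force, and the tip is 6.8 mm inside the mouth. I'll keep lowering.

jog_arm(
  plan=[
    {"xyz": [-0.0005, 0, 0.005], "turn": 0, "fingers": 0.01},
    {"xyz": [0, 0, 0.005], "turn": 0, "fingers": 0.01},
    {"xyz": [0, 0, 0.004], "turn": 0, "fingers": 0.01},
    {"xyz": [0, 0, 0], "turn": 0, "fingers": 0.01},
  ],
)

```text
t: 39.1
eef_pos: [0.6366, 0.0402, 0.2063]
eef_rot: [1.798, 2.101, -0.57]
contact_force: [-0.0, -1.2, -0.1]
finger_gap: 0.0152
gripper_force: 59.6
```

```bash
python3 tp.py
```

```text
39.1 F [ 0.0459 -1.0094 -0.6446] tip rel mouth (mm seat) [  0.2084   0.2504 -20.7924] tool: to +5 [ -0.0799   0.2797 -25.7928] toolz [ 0.0193  0.0091 -0.9998]
```

jog_arm(
  plan=[
    {"xyz": [0, 0, 0.002], "turn": 0, "fingers": 0.01},
    {"xyz": [0, 0, 0.001], "turn": 0, "fingers": 0.01},
    {"xyz": [0, 0, 0], "turn": 0, "fingers": 0.01},
  ],
)

```text
t: 39.35
eef_pos: [0.6372, 0.0392, 0.2046]
eef_rot: [1.798, 2.1, -0.567]
contact_force: [0.5, 1.3, -1.0]
finger_gap: 0.0149
gripper_force: 59.6
```

```bash
python3 tp.py
```

```text
39.35 F [ 0.3901  1.6911 -0.178 ] tip rel mouth (mm seat) [  0.9634   0.3059 -22.6826] tool: to +5 [  0.0478  -0.3811 -27.6984] toolz [ 0.021   0.0097 -0.9997]
```

jog_arm(
  plan=[
    {"xyz": [0, 0, 0.0012], "turn": 0, "fingers": 0.01},
    {"xyz": [0, 0, 0], "turn": 0, "fingers": 0.01},
    {"xyz": [0, 0, 0], "turn": 0, "fingers": 0.01},
  ],
)

```text
t: 39.6
eef_pos: [0.6373, 0.0387, 0.2038]
eef_rot: [1.797, 2.1, -0.567]
contact_force: [0.7, -0.8, -0.4]
finger_gap: 0.0154
gripper_force: 59.6
```

```bash
python3 tp.py
```

```text
39.6 F [ 0.7647 -0.4503 -0.6916] tip rel mouth (mm seat) [  1.0998   0.3299 -23.6233] tool: to +5 [  0.06    -0.4874 -28.6421] toolz [ 0.0213  0.0098 -0.9997]
```

jog_arm(
  plan=[
    {"xyz": [0, 0, 0], "turn": 0, "fingers": 0.02},
    {"xyz": [0, 0, 0], "turn": 0, "fingers": 0.03},
    {"xyz": [0, 0, 0], "turn": 0, "fingers": 0.045},
    {"xyz": [0, 0, 0], "turn": 0, "fingers": 0.05},
    {"xyz": [0, 0, 0], "turn": 0, "fingers": 0.05},
  ],
)

```text
t: 40.02
eef_pos: [0.6372, 0.0387, 0.2038]
eef_rot: [1.797, 2.1, -0.567]
contact_force: [-0.5, -0.4, -0.4]
finger_gap: 0.0497
gripper_force: 0.0
```

jog_arm(
  plan=[
    {"xyz": [0, 0, -0.02], "turn": 0, "fingers": 0.05},
    {"xyz": [0, 0, -0.03], "turn": 0, "fingers": 0.05},
    {"xyz": [0, 0, -0.04], "turn": 0, "fingers": 0.05},
    {"xyz": [0, 0, -0.03], "turn": 0, "fingers": 0.05},
    {"xyz": [0, 0, 0], "turn": 0, "fingers": 0.05},
  ],
)

```text
t: 40.43
eef_pos: [0.6419, 0.1009, 0.3147]
eef_rot: [1.796, 2.097, -0.551]
contact_force: [1.3, -0.6, 0.0]
finger_gap: 0.0504
gripper_force: 0.0
```

Run:
```python
from h import *
np.set_printoptions(precision=1,suppress=True)
s=env.read_state();T=tool(s);im=env.get_image('wrist');cv2.imwrite('pics/w13.png',im);print(s['eef_pos'],s['contact_force'])
h=cv2.cvtColor(im,cv2.COLOR_BGR2HSV);m=cv2.inRange(h,(0,150,60),(6,255,255))|cv2.inRange(h,(174,150,60),(180,255,255))
n,l,st,c=cv2.connectedComponentsWithStats(m)
for i in 1+np.argsort(-st[1:,4])[:2]:print(st[i],c[i])
W=lambda x,y,z:S0+RS@np.array([x,y,z])/1000
P=lambda d:[W(55+x,1+y,z+d) for z in(36,116) for x in(-8,8) for y in(-8,8)]
for d in(0,5):
    p=proj('wrist',P(d),s);print('pred handle bbox',d,p.min(0),p.max(0),'top ctr',p[4:].mean(0))
a=env.get_image('side');cv2.imwrite('pics/s13.png',a);h=cv2.cvtColor(a,cv2.COLOR_BGR2HSV);m=cv2.inRange(h,(0,150,60),(6,255,255))|cv2.inRange(h,(174,150,60),(180,255,255));m[:,:230]=0
n,l,st,c=cv2.connectedComponentsWithStats(m)
for i in 1+np.argsort(-st[1:,4])[:2]:print('side',st[i],c[i])
for d in(0,5):
    p=proj('side',P(d));print('pred',p.min(0),p.max(0),p.mean(0))
d=cv2.absdiff(cv2.cvtColor(a,6)[200:300,250:370],cv2.cvtColor(cv2.imread('pics/s6.png'),6)[200:300,250:370]);print('board edge px change vs clamped (lower half)',(d[55:]>40).sum())
```

```text
[0.6 0.1 0.3] [ 1.3 -0.6  0. ]
[304 201  29  34 424] [316.6 215.1]
pred handle bbox 0 [300.1 203.4] [329.9 259.8] top ctr [314.9 245.9]
pred handle bbox 5 [300.  204.8] [330.4 262.7] top ctr [315.1 248.5]
side [308 173  18  26  72] [318.9 185.7]
side [322 199   8  10  35] [325.7 204.3]
pred [310.5 170.7] [332.8 209.3] [321.6 190.1]
pred [309.7 168.5] [332.  207.1] [320.8 187.9]
board edge px change vs clamped (lower half) 0
```

The probe handle appears where full insertion predicts, and the board's image hasn't changed since it was clamped. The gripper is clear, so I'm handing in.

jog_arm(
  plan=[
    {"xyz": [0, 0, 0], "turn": 0, "fingers": 0.05},
    {"xyz": [0, 0, 0], "turn": 0, "fingers": 0.05},
    {"xyz": [0, 0, 0], "turn": 0, "fingers": 0.05},
  ],
)

```text
t: 40.78
eef_pos: [0.6383, 0.0968, 0.3066]
eef_rot: [1.798, 2.101, -0.572]
contact_force: [0.5, 0.3, -0.2]
finger_gap: 0.05
gripper_force: 0.0
```

```bash
python3 -c "
from station import env
print(env.close_job())"
```

```text
the job is handed in; nothing more can be done
None
```

The board is clamped in both jaws and the red probe is plugged about 23.6 mm deep into the orange terminal by my measurement; I let go of both and handed the job in at about 41 s, but the hand-in returned no verdict.

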